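# Blank off the cement tank's cam-lock outlet

## Robot

A 6-joint arm with a two-finger parallel gripper is mounted at the origin on the work surface. World frame = base frame: x ahead of the robot, y to its left, z up, the work surface at z = 0. Lengths are in m, angles in rad, forces in N, time in s.
With the tool pointing down it reaches from about 0.225 to 0.875 m from the base axis. Payload 3.4 kg.
Tool frame: the origin (TCP) lies between the finger pads; the fingertips stand 14 mm ahead of it and the grasp point (between the pads) lies 5 mm behind it; z points along the fingers, y is the direction in which the jaws open and shut (so a half turn about z gives the same grasp; the last joint's range is limited). The gripper opens to 85 mm and grips with 20 to 120 N. Pads are 22 mm wide; open, the fingers measure 114 mm over their backs; the gripper's body (76 mm by 85 mm) begins 54 mm behind the grasp point. The pads swing forward as they close: fully open they stand 13 mm farther back than shut.
Start: joints at [-1.222, 0.276, 1.505, -0, 1.361, -0.121], TCP at [0.26, -0.513, 0.245] pointing down, gripper open.
Joint ranges: [-2.89, 2.89], [-0.75, 2.08], [0.22, 2.7], [-1.18, 4.32], [0.11, 2.71], [-2.7, 2.7]. Speed limits (rad/s): [2.57, 2.57, 3.14, 3.14, 3.14, 3.14].

## Interface

Orientations are given as a unit quaternion [w, x, y, z].
In Python, from rig import manip, get_image, job gives the robot as it stands. The module is installed in compiled form; this text tells all that it offers.
- The arm moves only by the tool step_arm, never from a script. Its argument "moves" is one flat list of numbers, 5 for each row, row after row: the shift along the tool's x, y, z as a fraction of full scale, then the turn about the tool's z as a fraction of full scale, then the gripper's target within -1 to 1 (shut at 1, half-way at 0, fully open at -1). In form: [dx, dy, dz, twist, hand, dx, dy, dz, twist, hand, ...]. A call has 1 to 5 rows; each row is the pose to reach, as a shift and turn from the pose commanded when the call began, along the tool's axes at that moment, turning the shorter way round; what a row does not reach only later rows make up. Full scale, the value 1, is 500 mm for a shift and pi rad for a turn. A row lasts 1/10 s, in which the tool goes at most 50 mm and 8.59 degrees, less where a joint would pass 70% of its speed; a pose out of reach is approached as far as the arm can. A call with a number of a shift or a turn outside -1 to 1 is refused whole. A call with a gripper value outside its range is refused whole. The fingers move at their own pace and stop on an object; "force" is the grip in N (left out, the last holds). Time passes only in rows, so rows that repeat a pose let the fingers close. It gives the time, the measured TCP pose, the force and the opening at its end, in the units of the state.
- manip.get_state(): the state, without advancing time (a new reading comes with each control period).
- get_image(name): name is "side" or "top"; returns a dict with "frame" (384x512x3 uint8, blue, green, red), "fx", "fy", "cx", "cy" (pixels), "rvec" (rotation vector, rad) and "tvec" (3), from world to camera coordinates, as OpenCV has them. Camera axes: x right, y down, z forward; pixel columns grow to the right and rows downward; lengths in m; the calibration is good to about 2 mm. A picture is of the moment at which its call begins. There is no depth.
- job.sign_off(): hands the job in, once; it reports no verdict.
The state is a dict: "clock": time; "qpos": joint angles; "qd": joint speeds; "effort": joint torques, N m; "position": TCP position; "ee_rot": TCP orientation; "contact_force": force on the tool from outside, world axes, zero at the start; "moment": the same for the moment, N m; "width": finger opening in m.
Only numpy, scipy, OpenCV 4.12 (cv2) and the standard library are available. Lean on these libraries where they do the work, as an engineer would, in place of code of your own. Each camera call takes 0.05 s, during which the arm holds its last target. There are 200 camera calls.

## Task

The cement tank's outlet has to be blanked off: push the aluminium cam-lock coupling that lies on the bench squarely and fully home onto the tank's black grooved adaptor until its gasket is squeezed, then, one after the other, swing its two brass cam arms all the way down against its sides so that they clamp it. The adaptor is plastic and the arm pins are thin, so work by feel: never press the coupling on with more than about 20 N, nor load an arm with more than about 30 N. Do not disturb the hammer, cutter or glue jar.

Things in the scene. Friction and masses are not known exactly. Their poses are not given: they have to be found in the camera images.
- coupling: Aluminium cam-lock coupling, 64 mm long, 48 mm across, about 0.37 kg, lying on a flat. Origin: on its axis at the mouth (24 mm above the bench as it lies); x points out of the mouth, z up as it lies. Round socket, 37 mm bore, from x = 0 to -38.5 mm; then a tail with eight flats 48 mm across, to x = -64.5 mm: grip it there from above on its y = +-24 mm flats, firmly (the mouth is the heavier end). Ears with the arm pins: x = -25 to -8 mm, out to y = +-34 mm.
- coupling_tail (a point): Centre of the coupling's spanner-flat tail, on the axis at x = -51.5 mm in the coupling's frame.
- gasket (a joint): Squeeze of the rubber gasket at the bottom of the coupling's socket, m: 0 free, 0.004 at most. The adaptor's nose meets it when it is 33 mm inside the mouth; it pushes back 2.2 N per mm, and beyond 4 mm it is solid.
- cam_a (a joint): Angle of the brass arm on the coupling's +y side, rad: 0 = fully open (out sideways, leaning slightly to the mouth), 1.658 = closed at its stop, lying back along the side past the tail. Closing is counterclockwise from above. Nearly free at first; from about 0.8 rad its cam bears in the adaptor's groove and the eye needs a push of up to 15 N until it snaps over centre near 1.4 rad and stays shut.
- cam_b (a joint): The same for the arm on the coupling's -y side; closing turns it clockwise seen from above.
- lever_a: The brass arm of cam_a: bar 6 mm thick and 11 mm high at the height of the coupling's axis, from its pin to a round eye, with a loose thin pull ring beyond. Its origin is on the pin.
- lever_b: The brass arm of cam_b, the same.
- eye_a (a point): Centre of the round eye (15 mm diameter, 11 mm high) at the end of arm a, 56 mm from its pin: the place to push it with a fingertip.
- eye_b (a point): Centre of the eye of arm b.
- pin_a (a point): Pin (upright when the coupling lies level) about which arm a swings: x = -14.4, y = +27 mm in the coupling's frame.
- pin_b (a point): Pin of arm b: x = -14.4, y = -27 mm in the coupling's frame.
- tank: White cement tank, 260 x 280 mm, 210 mm high, fixed on the bench. Origin: centre of its underside. The outlet leaves its face at x = -130 mm along the tank's -x, level, 75 mm above the bench: flange, grey ball valve (50 mm across, red wing handle on top up to 119 mm above the bench), black grooved adaptor. To fit the coupling, its x axis must lie along the tank's x axis.
- outlet (a point): Centre of the valve's end face, on the outlet axis, 204 mm from the tank's centre. The adaptor screws into it: its nose stands 56 to 68 mm out from here along the tank's -x, depending on how much white thread shows. Nose 30 mm across, widening to 36 mm within 3.5 mm; groove 26 mm across, its middle 17.5 mm behind the nose; collar of 50 mm flats from 38 mm behind it.
- hammer: Hammer lying on the bench, to be left alone.
- cutter: Yellow cutter knife, 150 mm long, lying on the bench, to be left alone.
- glue_jar: Blue jar, 62 mm across and 85 mm tall, standing on the bench, to be left alone.
There are look-alikes about, which are no part of the job. Of the things like the coupling, leave any that is purple; of the rest the larger one is meant.

How it is judged:
By the outcome, as a careful person would: the job done as asked, in the order asked, and still so for the second after the job is handed in, with the robot touching nothing.
It also fails if it takes over 69 s, if anything falls off the work surface, if the arm or the gripper's body presses on something with over 40 N, if the wrist force passes 120 N, or if a joint passes its speed limit or range.

## Working session

There is one attempt and no reset: what is moved stays moved. The work goes in short steps, Python scripts to look and compute and a tool call to move; the robot and the scene stay as the last step left them, time stands still between calls to the robot, and variables do not carry over. Pictures are saved under pics/ and viewed, about 8 in all and at most 12, crops included, and the job is handed in when it is done.

Besides the shell and the picture viewer there is one more tool, called after "Call:" in YAML: its name, and indented under it one key for each argument. step_arm: Moves the arm, as the interface text tells. Its arguments: {"type":"object","properties":{"moves":{"type":"array","items":{"type":"number","minimum":-1,"maximum":1}},"force":{"type":"number"}},"required":["moves"]}

```bash
mkdir -p pics; cat > h.py <<'E'
import numpy as np, cv2
from rig import manip, get_image, job
def grab(n):
    d=get_image(n); d['R']=cv2.Rodrigues(np.array(d['rvec'],float))[0]; d['t']=np.array(d['tvec'],float).ravel(); return d
def ray(d,u,v):
    c=-d['R'].T@d['t']; r=d['R'].T@np.array([(u-d['cx'])/d['fx'],(v-d['cy'])/d['fy'],1.]); return c,r/np.linalg.norm(r)
def onz(d,u,v,z):
    c,r=ray(d,u,v); return c+r*(z-c[2])/r[2]
def proj(d,p):
    q=d['R']@np.array(p,float)+d['t']; return np.array([d['fx']*q[0]/q[2]+d['cx'],d['fy']*q[1]/q[2]+d['cy']])
E
python3 - <<'E'
from h import *
a=grab('top');b=grab('side')
for n,d in(('top',a),('side',b)):
    cv2.imwrite(f'pics/{n}0.png',cv2.resize(d['frame'],(800,600),interpolation=cv2.INTER_CUBIC)); print(n,d['fx'],d['cx'],d['cy'],-d['R'].T@d['t'],d['R'].round(2).tolist())
s=manip.get_state();print(s)
E
```

```text
top 383.68211135146976 260.81767731242667 193.0558871775503 [ 0.40469029 -0.13536494  1.30279255] [[-0.03, -1.0, -0.01], [-0.99, 0.03, -0.14], [0.14, 0.0, -0.99]]
side 389.97402611226175 257.30356914242543 194.39981222004045 [0.30003492 0.5870326  0.9231897 ] [[-0.92, -0.39, 0.01], [-0.3, 0.68, -0.67], [0.25, -0.62, -0.74]]
{'clock': 0.1, 'qpos': array([-1.22202500e+00,  2.76554974e-01,  1.50600970e+00, -1.43576774e-05,
        1.36073295e+00, -1.21029523e-01]), 'qd': array([-0.00248983, -0.00123751, -0.00107347, -0.00051115, -0.00021396,
       -0.00179636]), 'effort': array([ 2.14069813e-03, -4.17699552e+01, -2.46404618e+01, -1.11680350e-05,
        5.88937139e-03,  2.14755642e-05]), 'position': array([ 0.26012531, -0.51228191,  0.24451171]), 'ee_rot': array([-8.46165361e-04,  9.72536818e-01,  2.32747525e-01, -1.03837756e-04]), 'contact_force': array([ 0.37862402,  0.05662141, -0.2621826 ]), 'moment': array([-0.05440773,  0.04189103, -0.05756026]), 'width': 0.08494507071735972}
```

View pics/top0.png

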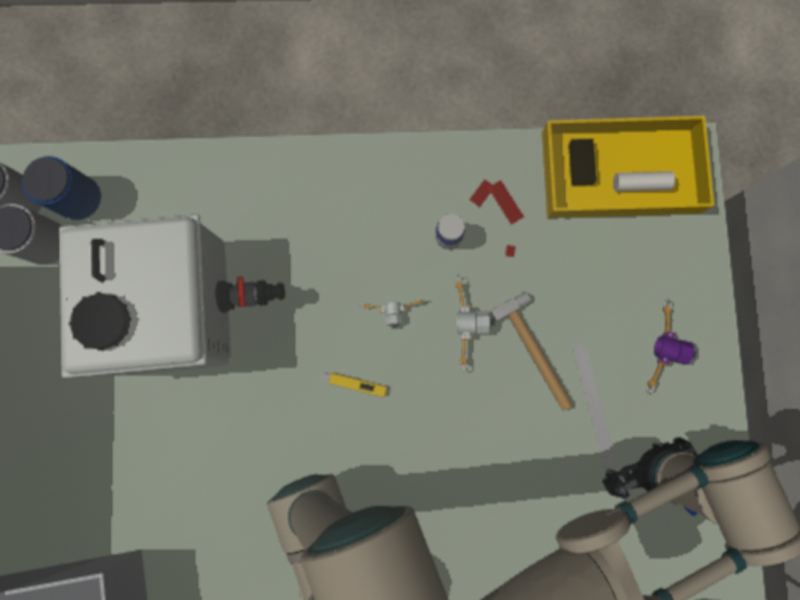

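View pics/side0.png

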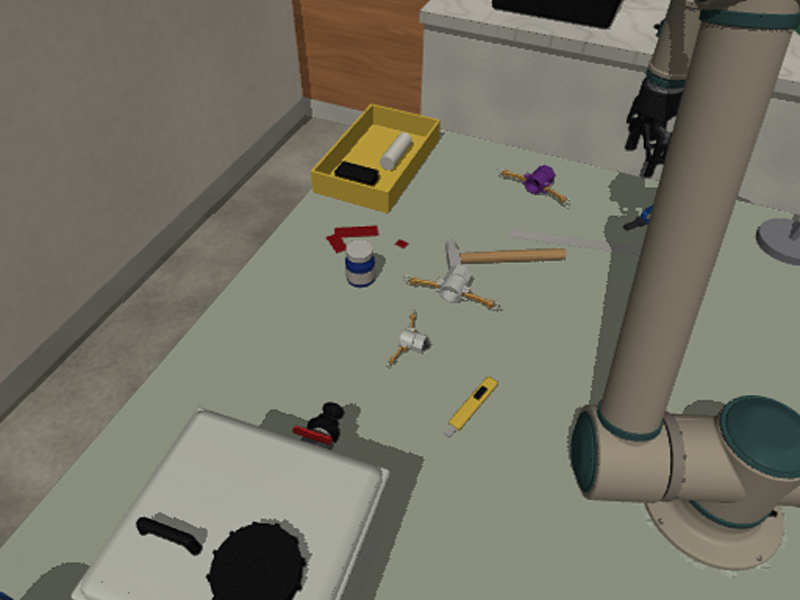

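Candidates at top-view pixels (800×600): small aluminium (393,313), larger aluminium (473,322) and purple (675,349). The larger aluminium one is the coupling. It points its mouth left towards the tank, and the hammer head is close to its tail. I'll check it close up along with the outlet.

```bash
python3 - <<'E'
from h import *
a=grab('top');b=grab('side')
np.savez('cal.npz',**{k+n:v for n,d in(('t',a),('s',b)) for k,v in d.items()})
def crop(d,x,y,w,h): return cv2.resize(d['frame'][y:y+h,x:x+w],(400,300),interpolation=cv2.INTER_CUBIC)
# all windows 80x60 -> scale 5
cv2.imwrite('pics/c1.png',np.vstack([np.hstack([crop(a,275,172,80,60),crop(b,250,160,80,60)]),np.hstack([crop(a,125,160,80,60),crop(b,170,240,80,60)])]))
E
```

```text
(no output)
```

View pics/c1.png

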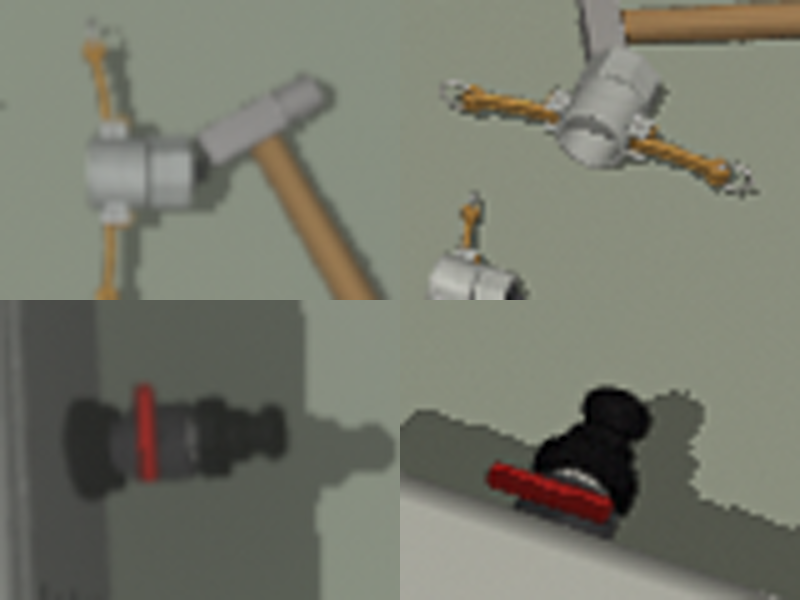

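The top-left crop confirms the larger aluminium coupling. Its mouth edge is at crop x≈86 and its tail end at x≈196, with the hammer head starting at x≈202. The adaptor nose is at crop (287,432) in the lower left. Next I'll measure both axes.

```bash
python3 - <<'E'
from h import *
a=grab('top')
im=a['frame'].astype(int); hsv=cv2.cvtColor(a['frame'],cv2.COLOR_BGR2HSV)
S=hsv[...,1].astype(int);V=hsv[...,2].astype(int)
for r in range(196,219,3): print(r,[(S[r,c],V[r,c]) for c in range(289,318,3)])
print('adaptor V'); 
for r in range(176,202,2): print(r,V[r,160:190:2])
for n,(z,pts) in {'coup':(.024,[(292.2,206.0),(314.1,207.2),(294,206.3),(310,207)]),'adap':(.075,[(139,249.0-0),(182.4,246.4)])}.items(): print(n,[onz(a,*p,z).round(4) for p in pts])
# tank top face
m=((V>150)&(S<40)).astype(np.uint8); m[:, :35]=m[:,:35]; 
sub=m.copy(); sub[:,135:]=0; sub[:130]=0; sub[245:]=0
c=max(cv2.findContours(sub,0,2)[0],key=cv2.contourArea); r=cv2.minAreaRect(c); print(r,[onz(a,*p,.21).round(4) for p in cv2.boxPoints(r)])
E
```

```text
196 [(np.int64(25), np.int64(143)), (np.int64(25), np.int64(143)), (np.int64(28), np.int64(144)), (np.int64(33), np.int64(145)), (np.int64(45), np.int64(103)), (np.int64(27), np.int64(125)), (np.int64(25), np.int64(142)), (np.int64(25), np.int64(143)), (np.int64(25), np.int64(143)), (np.int64(23), np.int64(134))]
199 [(np.int64(25), np.int64(143)), (np.int64(24), np.int64(139)), (np.int64(6), np.int64(133)), (np.int64(7), np.int64(138)), (np.int64(15), np.int64(100)), (np.int64(15), np.int64(102)), (np.int64(15), np.int64(121)), (np.int64(12), np.int64(125)), (np.int64(22), np.int64(117)), (np.int64(5), np.int64(141))]
202 [(np.int64(27), np.int64(144)), (np.int64(16), np.int64(142)), (np.int64(5), np.int64(140)), (np.int64(7), np.int64(140)), (np.int64(6), np.int64(138)), (np.int64(9), np.int64(109)), (np.int64(8), np.int64(134)), (np.int64(5), np.int64(141)), (np.int64(10), np.int64(99)), (np.int64(7), np.int64(111))]
205 [(np.int64(27), np.int64(144)), (np.int64(15), np.int64(154)), (np.int64(6), np.int64(162)), (np.int64(5), np.int64(160)), (np.int64(5), np.int64(161)), (np.int64
[... 1886 characters left out ...]
 75 91 85 81 92 93 93 92]
194 [58 58 59 45 43 49 88 92 93 93 93 93 93 94 94]
196 [80 84 91 85 90 90 92 92 93 93 92 93 93 93 94]
198 [92 92 91 92 92 92 92 92 92 92 93 92 93 92 98]
200 [ 92  92  92  92  92  93  92  92  92  93  93  93  93  94 112]
coup [array([ 0.5325, -0.237 ,  0.024 ]), array([ 0.5263, -0.31  ,  0.024 ]), array([ 0.5313, -0.243 ,  0.024 ]), array([ 0.5273, -0.2963,  0.024 ])]
adap [array([0.4048, 0.2581, 0.075 ]), array([0.409 , 0.1204, 0.075 ])]
((79.67453002929688, 190.77381896972656), (94.98564147949219, 84.01461029052734), 87.22978973388672) [array([0.7148, 0.5234, 0.21  ]), array([0.7195, 0.277 , 0.21  ]), array([0.4421, 0.2582, 0.21  ]), array([0.4376, 0.4964, 0.21  ])]
```

```bash
cat > m.py <<'E'
from h import *
a=grab('top'); f=cv2.resize(a['frame'],None,fx=4,fy=4,interpolation=cv2.INTER_LINEAR)
def pt(d,c,r,z): return onz(d,(c+.5)/4-.5,(r+.5)/4-.5,z)
V=f.max(2).astype(int); S=cv2.cvtColor(f,cv2.COLOR_BGR2HSV)[...,1].astype(int)
def mids(M,c0,c1,r0,r1,z):
    P=[]
    for c in range(c0*4,c1*4,2):
        r=np.flatnonzero(M[r0*4:r1*4,c])+r0*4
        if len(r)>10: q0,q1=pt(a,c,r[0]-.5,z),pt(a,c,r[-1]+.5,z); P.append([*((q0+q1)/2)[:2],abs(q0[0]-q1[0])])
    return np.array(P)
def lin(P,y,it=3):
    k=np.ones(len(P),bool)
    for _ in range(it):
        co=np.polyfit(P[k,1],P[k,0],1); e=np.abs(np.polyval(co,P[:,1])-P[:,0]); k=e<max(2*np.median(e),.001)
    return np.polyval(co,y),np.degrees(np.arctan(co[0])),k.sum(),e[k].max()
E
python3 - <<'E'
from m import *
P=mids(V<70,137,183,170,206,.075); print(P[::4].round(4)); print('adaptor x@y=.12,.25',lin(P,np.array([.12,.25])))
A=pt(a,0,0,.075)
for r in(183,186,189): 
    row=V[r*4,170*4:188*4]; c=np.flatnonzero(row<67)[-1]+170*4; print('nose',pt(a,c,r*4,.075).round(4))
C=mids((S<19),293,312,197,217,.024); print(C[::4].round(4)); k=C[:,2]<.054; print(lin(C[k],np.array([-.24,-.29])))
for r in (204,207,210):
    row=S[r*4,286*4:300*4]; print('mouth',pt(a,np.flatnonzero(row<16)[0]+286*4,r*4,.03).round(4))
    row=V[r*4,300*4:320*4]; print('tail',pt(a,np.flatnonzero(row>125)[-1]+300*4,r*4,.03).round(4))
# tank near-face top edge
for r in (150,160,170,200,210,220,230):
    row=V[r*4,100*4:140*4]; c=np.flatnonzero(np.abs(np.diff(row.astype(float)))>4)+400; print(r,V[r*4,110*4:145*4:8])
E
```

```text
[[0.6029 0.2686 0.0189]
 [0.5995 0.2621 0.0598]
 [0.5969 0.2555 0.0696]
 [0.5955 0.249  0.0737]
 [0.5941 0.2425 0.068 ]
 [0.5955 0.2361 0.0582]
 [0.5945 0.2296 0.0516]
 [0.5983 0.2231 0.0451]
 [0.5994 0.2021 0.05  ]
 [0.5996 0.1956 0.0492]
 [0.5998 0.1891 0.05  ]
 [0.6    0.1826 0.0476]
 [0.6015 0.1761 0.0508]
 [0.6017 0.1696 0.0533]
 [0.6007 0.1631 0.0517]
 [0.6004 0.1567 0.0402]
 [0.6019 0.1502 0.0353]
 [0.6021 0.1437 0.0295]
 [0.6044 0.1372 0.0328]
 [0.6033 0.1307 0.0361]
 [0.6027 0.1242 0.0303]]
adaptor x@y=.12,.25 (array([0.60349489, 0.59706254]), np.float64(-2.832661876277573), np.int64(51), np.float64(0.0012432844942229515))
nose [0.6142 0.1234 0.075 ]
nose [0.6043 0.1218 0.075 ]
nose [0.5944 0.1218 0.075 ]
[[ 0.5325 -0.2384  0.0454]
 [ 0.5315 -0.2451  0.0638]
 [ 0.5321 -0.2518  0.0638]
 [ 0.5319 -0.2585  0.0638]
 [ 0.5321 -0.2652  0.0496]
 [ 0.5319 -0.2719  0.0496]
 [ 0.5313 -0.2785  0.0504]
 [ 0.5315 -0.2852  0.0512]
 [ 0.5309 -0.2919  0.0504]
 [ 0.5307 -0.2986  0.0504]]
(array([0.53250642, 0.53109406]), np.float64(1.6180170171510773), np.int64(24), np.float64(0.0007299299334833087))
mouth [ 0.5398 -0.2366  0.03  ]
tail [ 0.5372 -0.324   0.03  ]
mouth [ 0.5298 -0.2353  0.03  ]
tail [ 0.5278 -0.3044  0.03  ]
mouth [ 0.5197 -0.2366  0.03  ]
tail [ 0.5178 -0.3022  0.03  ]
150 [170 170 170 170 168 152 130 105  96  91  77  77  76  83 116 141 144 144]
160 [172 171 172 171 170 156 134 112  94  98  80  77  77  76  76  75  75  85]
170 [172 172 172 172 172 162 140 117  92 100  80  77  76  75  76  75  74  79]
200 [175 175 174 174 173 173 157 133 110  94  94  78  76  76  75  71  61  59]
210 [175 175 175 174 175 174 162 138 115  93  98  78  75  76  75  74  74  74]
220 [176 177 176 176 176 175 168 145 121  94  99  84  68  69  72  67  70  68]
230 [158 156 155 154 152 149 146 133 118 136 150  99  83  83  82  81  80  79]
```

```bash
cat >> h.py <<'E'
from scipy.spatial.transform import Rotation as Ro
def st():
    s=manip.get_state(); q=s['ee_rot']; M=Ro.from_quat([*q[1:],q[0]]).as_matrix()
    print('t',round(s['clock'],2),'p',s['position'].round(4),'yaw',np.degrees(np.arctan2(M[1,1],M[0,1])).round(2),'tilt',np.degrees(np.arccos(-M[2,2])).round(2),'F',s['contact_force'].round(1),'M',s['moment'].round(2),'w',s['width'].round(4),'j6',s['qpos'][5].round(2)); return s,M
def go(x,y,z,yaw):
    "row fractions to TCP xyz with tool y at world angle yaw (deg)"
    s,M=st(); d=M.T@(np.array([x,y,z])-s['position'])
    y0=np.degrees(np.arctan2(M[1,1],M[0,1])); t=-((yaw-y0+180)%360-180)
    print('row',(d/.5).round(4),(t/180).round(4)); return d
E
python3 -c "
from h import *
go(.531,-.287,.12,-1.6)"
```

```text
Traceback (most recent call last):
  File "h.py", line 17, in go
    s,M=st(); d=M.T@(np.array([x,y,z])-s['position'])
        ~~^^
  File "h.py", line 14, in st
    print('t',round(s['clock'],2),'p',s['position'].round(4),'yaw',np.degrees(np.arctan2(M[1,1],M[0,1])).round(2),'tilt',np.degrees(np.arccos(-M[2,2])).round(2),'F',s['contact_force'].round(1),'M',s['moment'].round(2),'w',s['width'].round(4),'j6',s['qpos'][5].round(2)); return s,M
                                                                                                                                                                                                                              ^^^^^^^^^^^^^^^^
AttributeError: 'float' object has no attribute 'round'
```

```bash
sed -i "s/s\['width'\].round(4)/round(s['width'],4)/" h.py; python3 -c "
from h import *
go(.531,-.287,.12,-1.6)"
```

```text
t 0.3 p [ 0.2603 -0.5126  0.245 ] yaw -63.09 tilt 0.03 F [ 0.1  0.3 -1.1] M [-0.03  0.03 -0.03] w 0.0854 j6 -0.12
row [ 0.687  -0.157   0.2501] -0.3416
```

Call:
step_arm:
  moves: [0.687, -0.157, 0.25, -0.3416, -1, 0.687, -0.157, 0.25, -0.3416, -1, 0.687, -0.157, 0.25, -0.3416, -1, 0.687, -0.157, 0.25, -0.3416, -1, 0.687, -0.157, 0.25, -0.3416, -1]
  force: 60

```text
clock: 0.8
position: [0.4426, -0.3607, 0.1612]
ee_rot: [0.0, 0.818, 0.575, 0.0]
contact_force: [-0.3, -0.6, -0.2]
width: 0.0855
```

```bash
python3 -c "
from h import *
go(.531,-.287,.12,-1.6)"
```

```text
t 0.8 p [ 0.4426 -0.3607  0.1612] yaw -19.77 tilt 0.04 F [-0.3 -0.6 -0.2] M [-0.07 -0.03  0.02] w 0.0855 j6 -0.46
row [0.1986 0.1165 0.0824] -0.101
```

Call:
step_arm:
  moves: [0.1986, 0.1165, 0.0824, -0.101, -1, 0.1986, 0.1165, 0.0824, -0.101, -1, 0.1986, 0.1165, 0.0824, -0.101, -1, 0.1986, 0.1165, 0.0824, -0.101, -1, 0.1986, 0.1165, 0.0824, -0.101, -1]

```text
clock: 1.3
position: [0.5301, -0.2886, 0.1203]
ee_rot: [-0.0, 0.719, 0.695, -0.0]
contact_force: [-0.2, -1.0, -0.1]
width: 0.0855
```

```bash
python3 - <<'E'
from h import *
go(.531,-.287,.018,-1.6)
a=grab('top');b=grab('side')
def crop(d,x,y): return cv2.resize(d['frame'][y:y+75,x:x+100],(400,300),interpolation=cv2.INTER_CUBIC)
cv2.imwrite('pics/c2.png',np.hstack([crop(a,260,165),crop(b,240,145)]))
print(proj(b,[.531,-.287,.024]))
E
```

```text
t 1.3 p [ 0.5301 -0.2886  0.1203] yaw -1.87 tilt 0.06 F [-0.2 -1.  -0.1] M [-0.05  0.01 -0.01] w 0.0855 j6 -0.58
row [0.0033 0.0018 0.2046] -0.0015
[292.28163446 177.65200463]
```

View pics/c2.png

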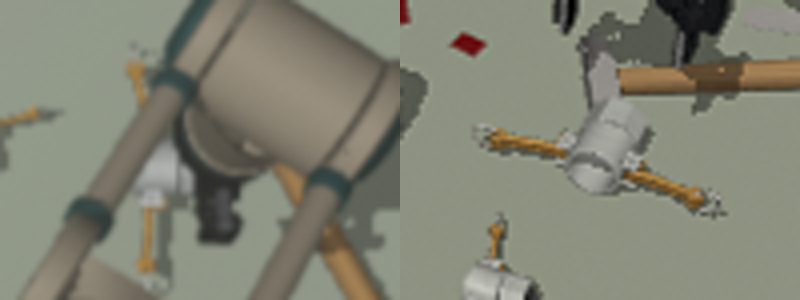

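```bash
python3 - <<'E'
from h import *
b=grab('side'); x0,y0=265,150; k=10
c=cv2.resize(b['frame'][y0:y0+55,x0:x0+75],None,fx=k,fy=k,interpolation=cv2.INTER_CUBIC)
O=np.array([.5325,-.237,.024]); th=np.radians(1.62); X=np.array([np.sin(th),np.cos(th),0]);Y=np.array([-X[1],X[0],0]);Z=np.array([0,0,1])
for n,p in {'m':(0,0,0),'t':(-64.5,0,0),'g':(-50,0,0),'+':(-50,24,0),'-':(-50,-24,0),'top':(-50,0,24),'pa':(-14.4,27,0),'pb':(-14.4,-27,0),'mb':(0,0,-24),'mt':(0,0,24)}.items():
    q=proj(b,O+(X*p[0]+Y*p[1]+Z*p[2])/1000); u=(int((q[0]-x0+.5)*k),int((q[1]-y0+.5)*k)); cv2.circle(c,u,3,(0,0,255),-1); cv2.putText(c,n,u,0,.5,(255,0,0),1)
cv2.imwrite('pics/c3.png',c)
E
```

```text
(no output)
```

View pics/c3.png

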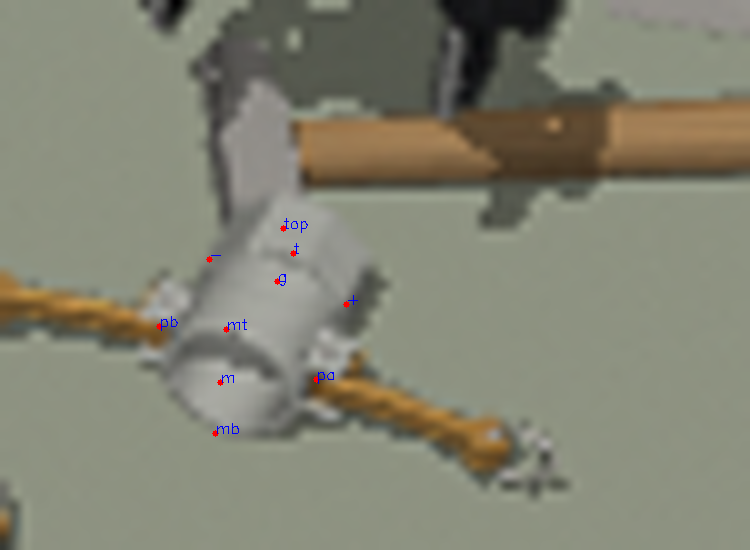

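Call:
step_arm:
  moves: [-0.002, -0.003, 0.08, 0, -1, -0.002, -0.003, 0.14, 0, -1, -0.002, -0.003, 0.18, 0, -1, -0.002, -0.003, 0.204, 0, -1, -0.002, -0.003, 0.204, 0, -1]

```text
clock: 1.95
position: [0.5273, -0.29, 0.0175]
ee_rot: [-0.001, 0.719, 0.695, -0.0]
contact_force: [0.1, -0.4, -0.6]
width: 0.0853
```

Call:
step_arm:
  moves: [0, 0, 0, 0, 0.5, 0, 0, 0, 0, 0.5, 0, 0, 0, 0, 1, 0, 0, 0, 0, 1, 0, 0, 0, 0, 1]
  force: 80

```text
clock: 2.45
position: [0.5296, -0.2906, 0.0203]
ee_rot: [0.002, 0.719, 0.695, 0.0]
contact_force: [-0.3, -0.9, 6.3]
width: 0.0468
```

```bash
python3 -c "
from h import *
st()"
```

```text
t 2.45 p [ 0.5296 -0.2906  0.0203] yaw -1.91 tilt 0.2 F [-0.3 -0.9  6.3] M [-0.07  0.14 -0.02] w 0.0468 j6 -0.58
```

Call:
step_arm:
  moves: [0, 0, -0.02, 0, 1, 0, 0, -0.06, 0, 1, 0, 0, -0.12, 0, 1, 0, 0, -0.18, 0, 1, 0, 0, -0.2, 0, 1]
  force: 100

```text
clock: 2.95
position: [0.53, -0.2904, 0.1217]
ee_rot: [0.003, 0.719, 0.695, 0.001]
contact_force: [1.8, -0.3, -2.9]
width: 0.0469
```

```bash
python3 -c "
from h import *
go(.597,0,.12,3.3)"
```

```text
t 2.95 p [ 0.53   -0.2904  0.1217] yaw -1.92 tilt 0.31 F [ 1.8 -0.3 -2.9] M [-0.07 -0.05  0.06] w 0.0469 j6 -0.58
row [0.585  0.1144 0.0022] -0.029
```

Call:
step_arm:
  moves: [0.585, 0.14, 0.05, -0.029, 1, 0.585, 0.14, 0.05, -0.029, 1, 0.585, 0.14, 0.05, -0.029, 1, 0.585, 0.14, 0.05, -0.029, 1, 0.585, 0.14, 0.05, -0.029, 1]

```text
clock: 3.45
position: [0.5941, -0.0474, 0.0967]
ee_rot: [-0.001, 0.687, 0.727, -0.001]
contact_force: [0.9, 0.0, -3.7]
width: 0.0464
```

Call:
step_arm:
  moves: [0.1, 0.03, 0.015, 0, 1, 0.1, 0.03, 0.02, 0, 1]

```text
clock: 3.65
position: [0.6066, 0.0077, 0.0861]
ee_rot: [-0.002, 0.685, 0.729, 0.001]
contact_force: [-0.5, -1.1, -3.5]
width: 0.0465
```

```bash
python3 -c "
from h import *
go(.610,0,.0713,3.3)"
```

```text
t 3.65 p [0.6066 0.0077 0.0861] yaw 3.59 tilt 0.23 F [-0.5 -1.1 -3.5] M [-0.09 -0.03 -0.02] w 0.0465 j6 -0.17
row [-0.0159  0.0059  0.0296] 0.0016
```

Call:
step_arm:
  moves: [-0.006, 0.006, 0.015, 0, 1, -0.006, 0.006, 0.03, 0, 1, -0.006, 0.006, 0.03, 0, 1]

```text
clock: 3.95
position: [0.6086, -0.0031, 0.071]
ee_rot: [-0.001, 0.687, 0.726, -0.001]
contact_force: [-0.3, -0.3, -2.7]
width: 0.0465
```

```bash
python3 - <<'E'
from h import *
st()
a=grab('top');b=grab('side')
def crop(d,x,y): return cv2.resize(d['frame'][y:y+100,x:x+67],(402,600),interpolation=cv2.INTER_CUBIC)
cv2.imwrite('pics/c4.png',np.hstack([crop(a,160,140),crop(b,200,190)]))
s=manip.get_state()['position']
for d in(a,b): print(proj(d,s),proj(d,[.603,.122,.075]))
E
```

```text
t 3.95 p [ 0.6086 -0.0031  0.071 ] yaw 3.18 tilt 0.22 F [-0.3 -0.3 -2.7] M [-0.04 -0.02  0.03] w 0.0465 j6 -0.17
[220.4303928  183.02666313] [181.8074618  186.01446279]
[232.56149702 224.08562975] [213.79812033 259.79596407]
```

View pics/c4.png

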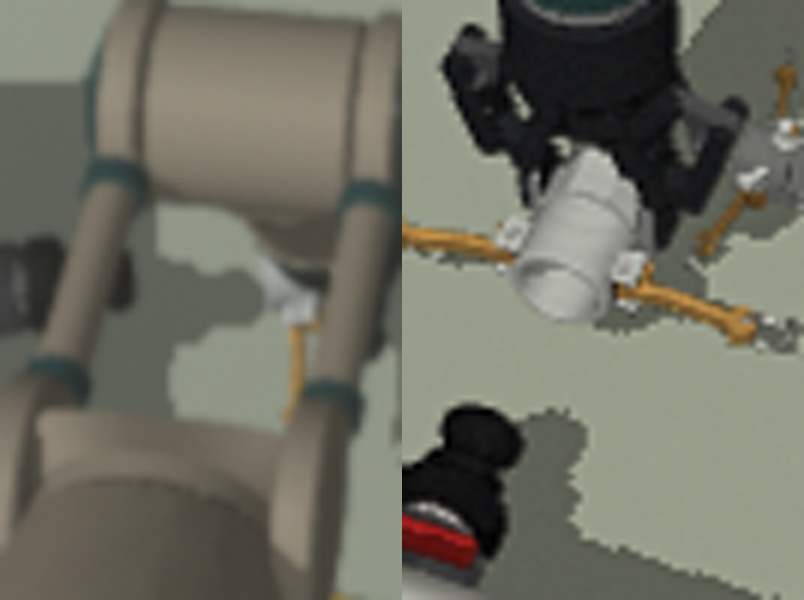

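```bash
cat > s.py <<'E'
from h import *
def ring(d,P,yawdeg,r):
    t=np.radians(yawdeg); n=np.array([np.cos(t),np.sin(t),0]); w=np.linspace(0,6.283,200)
    return np.array([proj(d,np.array(P)+r*(np.cos(k)*n+np.sin(k)*np.array([0,0,1]))) for k in w])
def ext(Q): return Q.min(0).round(1),Q.max(0).round(1)
E
python3 - <<'E'
from s import *
b=grab('side'); s,M=st(); p=s['position']; X=M[:,0]
m=p+.052*X+[0,0,.0037]; print('pred mouth ring',m.round(4),ext(ring(b,m,3.2,.024)))
n=np.array([.603,.122,.075]);T=np.array([-np.sin(np.radians(3.3)),np.cos(np.radians(3.3)),0])
for k,r in((0,.015),(.005,.018),(.0175,.013),(.03,.018)): print('pred nose',k,ext(ring(b,n+k*T,3.3,r)))
f=b['frame'];V=f.max(2).astype(int);S=cv2.cvtColor(f,cv2.COLOR_BGR2HSV)[...,1].astype(int)
for r in range(230,246,2): print(r,'V',V[r,214:242].tolist())
for r in range(255,276,2): 
    c=np.flatnonzero(V[r,200:226]<45)+200; print(r,c.min() if len(c) else 0,c.max() if len(c) else 0)
E
```

```text
t 4.1 p [ 0.6099 -0.0029  0.0727] yaw 3.17 tilt 0.02 F [ 0.2 -0.9 -2.8] M [-0.05 -0.   -0.  ] w 0.046 j6 -0.17
pred mouth ring [0.607  0.049  0.0764] (array([216.7, 231.6]), array([233.3, 243.4]))
pred nose 0 (array([208.4, 256.1]), array([219.2, 263.4]))
pred nose 0.005 (array([206.5, 256.9]), array([219.5, 265.7]))
pred nose 0.0175 (array([206.2, 262.2]), array([215.7, 268.5]))
pred nose 0.03 (array([202.3, 265. ]), array([215.6, 273.7]))
230 V [174, 165, 179, 187, 180, 172, 124, 147, 156, 163, 169, 173, 175, 178, 179, 179, 178, 177, 171, 165, 156, 145, 136, 122, 100, 68, 108, 93]
232 V [119, 118, 117, 119, 92, 139, 159, 158, 162, 167, 178, 179, 178, 178, 174, 174, 172, 167, 160, 152, 136, 120, 186, 176, 187, 191, 153, 93]
234 V [158, 147, 171, 142, 133, 110, 97, 103, 111, 115, 117, 122, 125, 135, 165, 180, 168, 163, 153, 144, 147, 180, 146, 151, 156, 166, 106, 142]
236 V [158, 158, 160, 156, 132, 117, 124, 144, 155, 165, 174, 180, 181, 181, 180, 171, 142, 150, 150, 129, 116, 157, 180, 194, 165, 87, 104, 93]
238 V [158, 156, 157, 157, 154, 135, 152, 157, 168, 176, 179, 180, 180, 179, 176, 170, 163, 149, 131, 135, 97, 60, 125, 114, 127, 154, 177, 193]
240 V [158, 157, 157, 158, 157, 157, 149, 147, 169, 178, 179, 177, 176, 172, 168, 161, 148, 128, 115, 130, 117, 164, 191, 197, 177, 102, 93, 116]
242 V [157, 158, 156, 157, 158, 157, 158, 158, 156, 151, 155, 149, 171, 172, 161, 148, 133, 132, 129, 108, 95, 95, 94, 93, 92, 95, 97, 95]
244 V [158, 158, 157, 157, 158, 158, 157, 157, 158, 158, 158, 158, 158, 159, 159, 159, 160, 153, 97, 99, 101, 101, 101, 100, 100, 100, 115, 163]
255 0 0
257 0 0
259 207 216
261 207 218
263 207 219
265 205 219
267 202 218
269 200 215
271 200 216
273 200 215
275 209 216
```

Call:
step_arm:
  moves: [0.03, 0.007, 0, 0, 1, 0.07, 0.007, 0, 0, 1, 0.105, 0.007, 0, 0, 1, 0.12, 0.007, 0, 0, 1, 0.12, 0.007, 0, 0, 1]

```text
clock: 4.6
position: [0.6099, 0.06, 0.073]
ee_rot: [0.0, 0.686, 0.728, 0.0]
contact_force: [-0.6, 0.1, -4.1]
width: 0.0462
```

```bash
python3 - <<'E'
from s import *
b=grab('side'); s,M=st(); p=s['position']; X=M[:,0]
m=p+.052*X+[0,0,.0037]; print('pred mouth ring',m.round(4),ext(ring(b,m,3.2,.024)),proj(b,m))
x0,y0,k=190,215,10
c=cv2.resize(b['frame'][y0:y0+60,x0:x0+60],None,fx=k,fy=k,interpolation=cv2.INTER_CUBIC)
c=np.clip(c.astype(float)*1.4,0,255).astype(np.uint8)
cv2.imwrite('pics/c5.png',c)
E
```

```text
t 4.65 p [0.6101 0.0591 0.0729] yaw 3.38 tilt 0.04 F [ 0.7 -0.8 -2.7] M [-0.03 -0.01  0.01] w 0.0465 j6 -0.08
pred mouth ring [0.607  0.111  0.0766] (array([205.7, 249.6]), array([223. , 261.4])) [214.3161716  255.58425204]
```

View pics/c5.png

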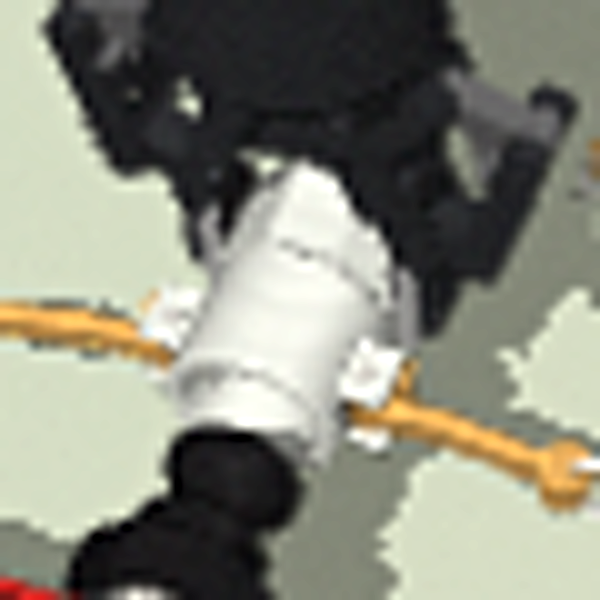

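```bash
python3 - <<'E'
from s import *
b=grab('side'); s,M=st()
A=np.array([.607,.111,.075]);T=np.array([-np.sin(np.radians(3.3)),np.cos(np.radians(3.3)),0])
o=proj(b,A); d=proj(b,A+.03*T)-o; pm=np.linalg.norm(d)/30; d/=np.linalg.norm(d); n=np.array([-d[1],d[0]]); n=n if n[0]>0 else -n
print('o',o,'d',d,'n',n,'px/mm along',pm)
f=cv2.cvtColor(b['frame'],cv2.COLOR_BGR2GRAY).astype(np.float32)
W=np.arange(-16,16.01,.25)
for k in np.arange(-6,13,1.):
    q=o+k*d+W[:,None]*n; v=cv2.remap(f,q[:,0].astype(np.float32)[None],q[:,1].astype(np.float32)[None],cv2.INTER_LINEAR)[0]
    g=np.diff(v); e=[(round(float(W[i]),1),int(g[max(0,i-2):i+3].sum())) for i in range(2,len(g)-2) if abs(g[i])>7 and abs(g[i])==max(abs(g[i-2:i+3]))]
    print(k,e)
r=(ring(b,A,3.3,.024)-o)@n; print('48 ring n-ext',r.min(),r.max()); r=(ring(b,A+.017*T,3.3,.018)-o)@n; print('nose ring',r.min(),r.max())
E
```

```text
t 4.7 p [0.6102 0.0586 0.0729] yaw 3.34 tilt 0.05 F [-0.7 -0.7 -2.2] M [-0.03 -0.04  0.03] w 0.0465 j6 -0.08
o [214.37198184 255.91996894] d [-0.45512507  0.89042752] n [0.89042752 0.45512507] px/mm along 0.35376919641683297
-6.0 [(-11.2, 19), (-9.8, -42), (7.5, -21), (9.8, 13)]
-5.0 [(-9.8, -33), (7.5, -62), (9.5, 27), (10.2, 28), (12.2, 19), (13.5, -39)]
-4.0 [(-14.0, 37), (-9.5, -35), (-1.2, -13), (6.8, -29), (8.5, -27), (10.8, 61), (11.5, 49), (13.2, -67)]
-3.0 [(-15.0, 43), (-14.2, 40), (-10.8, -42), (-9.0, 31), (-4.5, 23), (-1.8, 29), (8.2, -41), (10.2, 54), (13.8, -29)]
-2.0 [(-11.5, -20), (-9.2, 40), (-4.8, 36), (8.8, -35)]
-1.0 [(-7.0, -19), (-5.8, 37), (4.5, -26), (8.8, -30)]
0.0 [(-7.5, -25), (-6.0, 31), (3.0, -49), (7.2, 33), (8.8, -32)]
1.0 [(-15.0, 34), (-10.0, -13), (0.5, -55), (6.8, 25), (8.0, -17)]
2.0 [(-3.2, -34), (0.2, -50), (3.0, 16)]
3.0 [(-4.8, -37), (-3.5, -46), (-1.8, -32), (7.2, 42)]
4.0 [(-4.8, -103), (7.8, 41)]
5.0 [(-5.2, -95), (8.2, 54)]
6.0 [(-5.5, -102), (8.5, 57)]
7.0 [(-5.8, -104), (-5.0, -82), (8.8, 51)]
8.0 [(-5.2, -90), (8.5, 54)]
9.0 [(-5.8, -58), (-4.8, -77), (-4.0, -51), (8.2, 54)]
10.0 [(-4.0, -126), (6.5, 38), (7.8, 32)]
11.0 [(-3.8, -79), (7.0, 39), (8.2, 26)]
12.0 [(-4.8, -95), (8.8, 36)]
48 ring n-ext -9.354836781229931 9.343654856749554
nose ring -7.090970993574346 7.085010254461729
```

Call:
step_arm:
  moves: [0, -0.0085, 0, 0, 1, 0, -0.0085, 0, 0, 1, 0, -0.0085, 0, 0, 1]

```text
clock: 5.0
position: [0.6057, 0.0578, 0.0728]
ee_rot: [0.0, 0.687, 0.727, -0.0]
contact_force: [0.9, -0.5, -3.1]
width: 0.0466
```

```bash
cat > e.py <<'E'
from s import *
b=grab('side'); s,M=st()
A=np.array([.607,.111,.075]);T=np.array([-np.sin(np.radians(3.3)),np.cos(np.radians(3.3)),0])
o=proj(b,A); d=proj(b,A+.03*T)-o; d/=np.linalg.norm(d); n=np.array([-d[1],d[0]]); n=n if n[0]>0 else -n
f=cv2.cvtColor(b['frame'],cv2.COLOR_BGR2GRAY).astype(np.float32)
W=np.arange(-16,16.01,.25)
for k in np.arange(-16,9,1.):
    q=o+k*d+W[:,None]*n; v=cv2.remap(f,q[:,0].astype(np.float32)[None],q[:,1].astype(np.float32)[None],cv2.INTER_LINEAR)[0]
    g=np.diff(v); e=[(round(float(W[i]),1),int(g[max(0,i-2):i+3].sum())) for i in range(2,len(g)-2) if abs(g[i])>7 and abs(g[i])==max(abs(g[i-2:i+3]))]
    print(k,e)
E
python3 e.py
```

```text
t 5.05 p [0.6059 0.0579 0.0728] yaw 3.25 tilt 0.01 F [ 1.1 -0.1 -3.2] M [-0.06 -0.02  0.01] w 0.0466 j6 -0.08
-16.0 [(-14.0, -95), (-10.5, -40), (-8.2, 83), (9.2, -27), (13.2, -34), (14.0, 17)]
-15.0 [(-13.5, -68), (-10.8, 41), (-8.0, 38)]
-14.0 [(-13.0, -63), (-10.8, 30), (-8.0, 20)]
-13.0 [(-12.5, -52), (-10.8, -30), (-9.2, 44), (12.5, -73)]
-12.0 [(-11.0, -48), (8.0, 26), (12.8, -73)]
-11.0 [(8.2, 19), (12.8, -47), (14.5, -35)]
-10.0 [(13.2, -60)]
-9.0 [(-12.0, 14), (-8.0, -56), (13.0, -54)]
-8.0 [(-7.8, -37), (8.2, 35), (11.5, -22), (12.8, -67)]
-7.0 [(-9.0, -35), (8.5, 16), (9.2, 9), (11.0, -26)]
-6.0 [(-12.2, 26), (-7.8, -33), (9.5, -42), (10.5, 38), (15.2, -22)]
-5.0 [(-7.8, -23), (9.5, -48), (12.2, 38), (13.2, 43), (15.0, -65)]
-4.0 [(-14.0, 19), (-12.0, 40), (-9.0, -55), (-7.2, 29), (-1.8, 20), (-1.0, -12), (0.0, 28), (10.0, -39), (11.8, 85), (14.8, -70)]
-3.0 [(-9.8, -26), (-7.2, 50), (-2.8, 25), (-1.8, 37), (9.8, -29), (14.5, -18)]
-2.0 [(-7.2, 23), (-6.2, -28), (-4.0, 32), (-2.8, 26)]
-1.0 [(-6.2, -38), (-4.5, 31), (4.5, -17)]
0.0 [(-13.2, 22), (-9.0, 25), (-7.5, -29), (3.0, -44), (3.8, -41), (6.8, 26), (10.5, -26)]
1.0 [(-14.2, 39), (0.5, -48), (9.2, -17)]
2.0 [(-15.2, 28), (0.2, -48), (3.0, 16)]
3.0 [(-3.8, -56), (-1.8, -30), (7.2, 42)]
4.0 [(-4.5, -95), (7.8, 43), (9.0, 29), (9.2, 21)]
5.0 [(-5.2, -95), (8.2, 54)]
6.0 [(-5.5, -101), (8.5, 57)]
7.0 [(-5.8, -102), (-5.0, -78), (8.8, 52)]
8.0 [(-5.2, -87), (8.2, 50)]
```

Call:
step_arm:
  moves: [0.006, -0.001, 0, 0, 1, 0.012, -0.001, 0, 0, 1, 0.018, -0.001, 0, 0, 1, 0.024, -0.001, 0, 0, 1, 0.028, -0.001, 0, 0, 1]

```text
clock: 5.55
position: [0.6045, 0.0727, 0.0728]
ee_rot: [-0.0, 0.686, 0.727, 0.0]
contact_force: [-0.1, 0.4, -3.6]
width: 0.0464
```

Call:
step_arm:
  moves: [0.004, 0, 0, 0, 1, 0.008, 0, 0, 0, 1, 0.008, 0, 0, 0, 1]

```text
clock: 5.85
position: [0.6048, 0.0762, 0.0725]
ee_rot: [0.0, 0.687, 0.727, 0.0]
contact_force: [1.6, -0.4, -6.5]
width: 0.0465
```

```bash
python3 -c "
from h import *
st()"
```

```text
t 5.85 p [0.6048 0.0762 0.0725] yaw 3.29 tilt 0.05 F [ 1.6 -0.4 -6.5] M [-0.48 -0.28 -0.14] w 0.0465 j6 -0.05
```

Call:
step_arm:
  moves: [0, 0, 0.002, 0, 1, 0, 0, 0.003, 0, 1, 0, 0, 0.003, 0, 1]

```text
clock: 6.15
position: [0.6045, 0.0766, 0.0715]
ee_rot: [-0.0, 0.687, 0.727, 0.0]
contact_force: [0.6, 0.8, -3.3]
width: 0.0468
```

```bash
python3 -c "
from h import *
st()"
```

```text
t 6.15 p [0.6045 0.0766 0.0715] yaw 3.27 tilt 0.04 F [ 0.6  0.8 -3.3] M [-0.01 -0.16 -0.01] w 0.0468 j6 -0.05
```

Call:
step_arm:
  moves: [0.004, 0, 0, 0, 1, 0.008, 0, 0, 0, 1, 0.012, 0, 0, 0, 1, 0.012, 0, 0, 0, 1]

```text
clock: 6.55
position: [0.6042, 0.0827, 0.0714]
ee_rot: [0.0, 0.686, 0.727, 0.0]
contact_force: [0.9, 0.1, -3.3]
width: 0.0464
```

```bash
python3 -c "
from h import *
st()"
```

```text
t 6.55 p [0.6042 0.0827 0.0714] yaw 3.3 tilt 0.03 F [ 0.9  0.1 -3.3] M [ 0.03 -0.18 -0.03] w 0.0464 j6 -0.04
```

Call:
step_arm:
  moves: [0.004, 0, 0, 0, 1, 0.008, 0, 0, 0, 1, 0.012, 0, 0, 0, 1, 0.016, 0, 0, 0, 1, 0.016, 0, 0, 0, 1]

```text
clock: 7.05
position: [0.6036, 0.0906, 0.0713]
ee_rot: [-0.0, 0.686, 0.727, 0.0]
contact_force: [0.9, 0.9, -4.2]
width: 0.0466
```

```bash
python3 -c "
from h import *
st()"
```

```text
t 7.05 p [0.6036 0.0906 0.0713] yaw 3.3 tilt 0.02 F [ 0.9  0.9 -4.2] M [ 0.01 -0.22 -0.01] w 0.0466 j6 -0.02
```

Call:
step_arm:
  moves: [0.004, 0.0006, 0.0006, 0, 1, 0.008, 0.0006, 0.0006, 0, 1, 0.012, 0.0006, 0.0006, 0, 1, 0.016, 0.0006, 0.0006, 0, 1, 0.016, 0.0006, 0.0006, 0, 1]

```text
clock: 7.55
position: [0.6032, 0.0987, 0.071]
ee_rot: [-0.0, 0.686, 0.727, 0.0]
contact_force: [0.8, 0.8, -2.6]
width: 0.0468
```

```bash
python3 -c "
from h import *
st()"
```

```text
t 7.55 p [0.6032 0.0987 0.071 ] yaw 3.3 tilt 0.02 F [ 0.8  0.8 -2.6] M [ 0.04 -0.08 -0.01] w 0.0468 j6 -0.01
```

Call:
step_arm:
  moves: [0.004, 0.0004, 0, 0, 1, 0.008, 0.0004, 0, 0, 1, 0.012, 0.0004, 0, 0, 1, 0.012, 0.0004, 0, 0, 1]

```text
clock: 7.95
position: [0.603, 0.1044, 0.0709]
ee_rot: [-0.0, 0.686, 0.727, -0.0]
contact_force: [0.8, -0.8, -4.6]
width: 0.0461
```

Call:
step_arm:
  moves: [0.002, 0, 0, 0, 1, 0.004, 0, 0, 0, 1, 0.004, 0, 0, 0, 1]

```text
clock: 8.25
position: [0.6029, 0.1056, 0.0709]
ee_rot: [0.0, 0.686, 0.727, -0.001]
contact_force: [-0.6, -3.3, -3.5]
width: 0.0465
```

```bash
python3 -c "
from h import *
st()"
```

```text
t 8.25 p [0.6029 0.1056 0.0709] yaw 3.31 tilt 0.07 F [-0.6 -3.3 -3.5] M [-0.58  0.04 -0.03] w 0.0465 j6 0.0
```

Call:
step_arm:
  moves: [0.002, 0, 0, 0, 1, 0.004, 0, 0, 0, 1, 0.004, 0, 0, 0, 1]

```text
clock: 8.55
position: [0.6029, 0.1071, 0.0709]
ee_rot: [0.001, 0.686, 0.727, -0.001]
contact_force: [0.4, -6.2, -3.2]
width: 0.0466
```

Call:
step_arm:
  moves: [0.002, 0, 0, 0, 1, 0.002, 0, 0, 0, 1]

```text
clock: 8.75
position: [0.6029, 0.1076, 0.071]
ee_rot: [0.001, 0.686, 0.727, -0.001]
contact_force: [-0.4, -7.5, -3.1]
width: 0.0464
```

```bash
python3 -c "
from h import *
st()"
```

```text
t 8.75 p [0.6029 0.1076 0.071 ] yaw 3.33 tilt 0.17 F [-0.4 -7.5 -3.1] M [-1.14  0.04 -0.08] w 0.0464 j6 0.01
```

Call:
step_arm:
  moves: [0.002, 0, 0, 0, 1, 0.004, 0, 0, 0, 1, 0.004, 0, 0, 0, 1]

```text
clock: 9.05
position: [0.6028, 0.1082, 0.071]
ee_rot: [0.002, 0.686, 0.728, -0.002]
contact_force: [-0.6, -10.6, -2.3]
width: 0.0462
```

Call:
step_arm:
  moves: [0.002, 0, 0, 0, 1, 0.002, 0, 0, 0, 1]

```text
clock: 9.25
position: [0.6029, 0.1083, 0.0711]
ee_rot: [0.002, 0.686, 0.728, -0.003]
contact_force: [0.5, -13.5, -2.1]
width: 0.0462
```

```bash
python3 -c "
from h import *
st()"
```

```text
t 9.25 p [0.6029 0.1083 0.0711] yaw 3.38 tilt 0.4 F [  0.5 -13.5  -2.1] M [-2.03 -0.03 -0.12] w 0.0462 j6 0.01
```

Call:
step_arm:
  moves: [0, 0, 0, 0, 0.3, 0, 0, 0, 0, -0.3, 0, 0, 0, 0, -1, 0, 0, 0, 0, -1, 0, 0, 0, 0, -1]

```text
clock: 9.75
position: [0.603, 0.113, 0.0714]
ee_rot: [0.0, 0.686, 0.727, 0.001]
contact_force: [0.6, 0.4, 0.3]
width: 0.0853
```

Call:
step_arm:
  moves: [0, 0, -0.04, 0, -1, 0, 0, -0.1, 0, -1, 0, 0, -0.16, 0, -1, -0.1, 0, -0.22, 0, -1, -0.2, 0, -0.22, 0, -1]

```text
clock: 10.25
position: [0.6105, 0.0209, 0.1847]
ee_rot: [0.003, 0.685, 0.729, 0.003]
contact_force: [2.1, -0.2, 0.2]
width: 0.0852
```

```bash
python3 - <<'E'
from s import *
st(); b=grab('side'); a=grab('top')
c=cv2.resize(b['frame'][225:285,175:245],None,fx=8,fy=8,interpolation=cv2.INTER_CUBIC)
cv2.imwrite('pics/c6.png',c)
E
```

```text
t 10.25 p [0.6105 0.0209 0.1847] yaw 3.54 tilt 0.48 F [ 2.1 -0.2  0.2] M [ 0.01 -0.05  0.01] w 0.0852 j6 -0.14
```

View pics/c6.png

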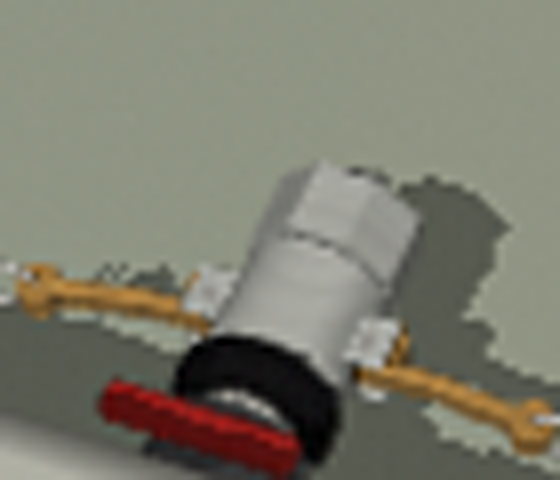

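The coupling is seated squarely, with its mouth at the collar and both arms still open: eye a at crop (530,425), eye b at (40,290). I'll compare the computed eye positions with the image, then plan the swing of arm a.

```bash
cat > arm.py <<'E'
from s import *
def plan(side,th,gap,z=.077,O=(.600,.160),yaw=3.3):
    "finger centre and tool yaw for arm angle th(deg), gap mm between finger and eye (neg = press)"
    t=np.radians(yaw);X=np.array([-np.sin(t),np.cos(t)]);Y=np.array([-X[1],X[0]]);sg=1 if side=='a' else -1
    pin=np.array(O)-.0144*X+sg*.027*Y
    a=np.radians(85+th); d=np.cos(a)*X+sg*np.sin(a)*Y; tn=-np.sin(a)*X+sg*np.cos(a)*Y
    eye=pin+.056*d; F=eye-tn*(.0185+gap/1000)
    return eye,F,np.degrees(np.arctan2(-tn[1],-tn[0]))-90
def row(side,th,gap,C,M0,y0,z=.077,**k):
    e,F,w=plan(side,th,gap,z,**k); d=M0.T@(np.array([*F,z])-C)
    t=-((w-y0+180)%360-180); print(side,th,'F',F.round(4),'yaw',round(w,1),'row',(d/.5).round(4),round(t/180,4))
def ideal(yaw):
    y=np.radians(yaw); Y=np.array([np.cos(y),np.sin(y),0]); Z=np.array([0,0,-1.]); return np.stack([np.cross(Y,Z),Y,Z],1)
E
python3 - <<'E'
from arm import *
b=grab('side')
for p in((240.7,277.6),(179.5,260.7)): print(onz(b,*p,.075).round(4))
print(plan('a',0,8),plan('b',0,8))
s,M=st(); row('a',0,8,s['position'],M,3.54,z=.18)
f=b['frame'].astype(int); m=((f[...,2]-f[...,0]>60)&(f[...,1]>70)).astype(np.uint8)
for c in cv2.findContours(m[220:300,160:260],0,2)[0]: print(cv2.contourArea(c),c.reshape(-1,2).min(0)+[160,220],c.reshape(-1,2).max(0)+[160,220])
E
```

```text
[0.5188 0.1416 0.075 ]
[0.6815 0.159  0.075 ]
(array([0.51789834, 0.14573096]), array([0.5186845, 0.1722193]), np.float64(-1.7000000000000028)) (array([0.6831976 , 0.15526205]), array([0.67937216, 0.18148449]), np.float64(8.300000000000011))
t 10.4 p [0.6087 0.0174 0.1814] yaw 3.07 tilt 0.12 F [ 0.1  0.2 -0. ] M [-0.02  0.02 -0.01] w 0.0857 j6 -0.14
a 0 F [0.5187 0.1722] yaw -1.7 row [ 0.3188 -0.1632  0.0023] 0.0291
56.0 [220 267] [243 281]
45.5 [177 258] [200 265]
11.5 [249 222] [259 232]
```

Call:
step_arm:
  moves: [0.319, -0.163, 0, 0.029, 1, 0.319, -0.163, 0, 0.029, 1, 0.319, -0.163, 0, 0.029, 1, 0.319, -0.163, 0, 0.029, 1, 0.319, -0.163, 0, 0.029, 1]
  force: 40

```text
clock: 10.9
position: [0.5142, 0.1786, 0.1801]
ee_rot: [-0.002, 0.717, 0.697, -0.0]
contact_force: [-0.2, 0.6, -0.1]
width: 0.0121
```

```bash
python3 - <<'E'
from arm import *
s,M=st(); row('a',0,8,s['position'],M,np.degrees(np.arctan2(M[1,1],M[0,1])))
E
```

```text
t 10.9 p [0.5142 0.1786 0.1801] yaw -1.62 tilt 0.2 F [-0.2  0.6 -0.1] M [-0.05 -0.03  0.01] w 0.0121 j6 0.23
a 0 F [0.5187 0.1722] yaw -1.7 row [-0.0128  0.01    0.2062] 0.0004
```

Call:
step_arm:
  moves: [0, 0, 0.08, 0, 1, 0, 0, 0.15, 0, 1, 0, 0, 0.2, 0, 1, 0, 0, 0.206, 0, 1, 0, 0, 0.206, 0, 1]

```text
clock: 11.4
position: [0.5175, 0.1743, 0.077]
ee_rot: [-0.0, 0.719, 0.695, -0.001]
contact_force: [1.3, 0.6, 0.1]
width: -0.0001
```

```bash
python3 - <<'E'
from arm import *
s,M=st(); C=s['position']
for th in (0,10,20,30,40): row('a',th,0,C,ideal(-1.6),-1.6)
E
```

```text
t 11.4 p [0.5175 0.1743 0.077 ] yaw -1.93 tilt 0.08 F [1.3 0.6 0.1] M [ 0.03 -0.04  0.04] w -0.0001 j6 0.23
a 0 F [0.5184 0.1642] yaw -1.7 row [-0.0201  0.0024 -0.    ] 0.0006
a 10 F [0.5158 0.1543] yaw 8.3 row [-0.0401 -0.0024 -0.    ] -0.055
a 20 F [0.5149 0.1441] yaw 18.3 row [-0.0606 -0.0036 -0.    ] -0.1106
a 30 F [0.5158 0.1338] yaw 28.3 row [-0.081  -0.0012 -0.    ] -0.1661
a 40 F [0.5185 0.1239] yaw 38.3 row [-0.1007  0.0047 -0.    ] -0.2217
```

Call:
step_arm:
  moves: [-0.02, 0.002, 0, 0, 1, -0.03, 0, 0, -0.028, 1, -0.04, -0.002, 0, -0.055, 1, -0.05, -0.003, 0, -0.083, 1, -0.061, -0.0036, 0, -0.1106, 1]

```text
clock: 11.9
position: [0.5157, 0.1432, 0.0792]
ee_rot: [0.001, 0.587, 0.81, 0.001]
contact_force: [-0.9, 0.7, -0.5]
width: -0.0001
```

```bash
python3 - <<'E'
from arm import *
s,M=st(); C=np.array([.5149,.1441,.077])
for th in (25,30,35,40,45): row('a',th,0,C,ideal(18.3),18.3)
E
```

```text
t 11.9 p [0.5157 0.1432 0.0792] yaw 18.17 tilt 0.17 F [-0.9  0.7 -0.5] M [ 0.08  0.05 -0.01] w -0.0001 j6 -0.18
a 25 F [0.5151 0.1389] yaw 23.3 row [-0.01   -0.0028  0.    ] -0.0278
a 30 F [0.5158 0.1338] yaw 28.3 row [-0.0201 -0.0048  0.    ] -0.0556
a 35 F [0.5169 0.1288] yaw 33.3 row [-0.0303 -0.0058  0.    ] -0.0833
a 40 F [0.5185 0.1239] yaw 38.3 row [-0.0406 -0.0059  0.    ] -0.1111
a 45 F [0.5204 0.1191] yaw 43.3 row [-0.0509 -0.0052  0.    ] -0.1389
```

Call:
step_arm:
  moves: [-0.01, -0.0028, 0, -0.028, 1, -0.02, -0.0048, 0, -0.0556, 1, -0.03, -0.0058, 0, -0.083, 1, -0.0406, -0.0059, 0, -0.111, 1, -0.0406, -0.0059, 0, -0.111, 1]

```text
clock: 12.4
position: [0.5194, 0.1226, 0.0791]
ee_rot: [0.001, 0.439, 0.898, 0.001]
contact_force: [-0.2, -0.2, 0.3]
width: -0.0001
```

```bash
python3 - <<'E'
from arm import *
s,M=st(); C=np.array([.5185,.1239,.077])
for th in (45,50,55,60,65): row('a',th,0,C,ideal(38.3),38.3)
b=grab('side'); cv2.imwrite('pics/c7.png',cv2.resize(b['frame'][215:290,170:260],None,fx=6,fy=6,interpolation=cv2.INTER_CUBIC))
E
```

```text
t 12.4 p [0.5194 0.1226 0.0791] yaw 37.89 tilt 0.18 F [-0.2 -0.2  0.3] M [ 0.   -0.03 -0.  ] w -0.0001 j6 -0.56
a 45 F [0.5204 0.1191] yaw 43.3 row [-0.0099 -0.0029  0.    ] -0.0278
a 50 F [0.5228 0.1146] yaw 48.3 row [-0.02   -0.0048  0.    ] -0.0556
a 55 F [0.5256 0.1102] yaw 53.3 row [-0.0302 -0.0058  0.    ] -0.0833
a 60 F [0.5287 0.1061] yaw 58.3 row [-0.0405 -0.006   0.    ] -0.1111
a 65 F [0.5322 0.1024] yaw 63.3 row [-0.0508 -0.0052  0.    ] -0.1389
```

View pics/c7.png

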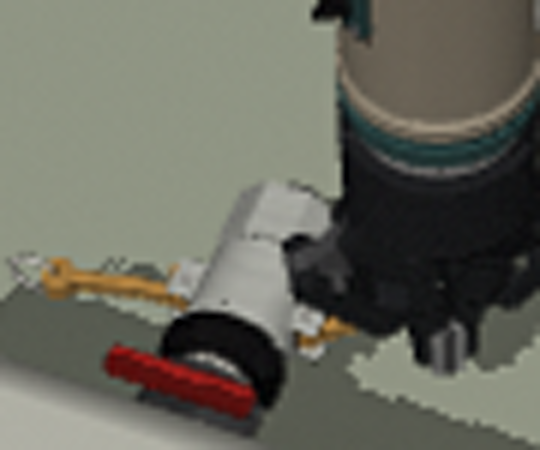

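Call:
step_arm:
  moves: [-0.01, -0.003, 0, -0.028, 1, -0.02, -0.005, 0, -0.0556, 1, -0.03, -0.006, 0, -0.083, 1, -0.0405, -0.006, 0, -0.111, 1, -0.0405, -0.006, 0, -0.111, 1]

```text
clock: 12.95
position: [0.5285, 0.1054, 0.0781]
ee_rot: [0.0, 0.277, 0.961, 0.0]
contact_force: [-1.5, -0.7, 0.9]
width: 0.0
```

```bash
python3 - <<'E'
from arm import *
s,M=st(); C=np.array([.5287,.1061,.077])
for th in (65,70,75,80): 
  for g in(0,-3): row('a',th,g,C,ideal(58.3),58.3)
E
```

```text
t 12.95 p [0.5285 0.1054 0.0781] yaw 57.81 tilt 0.04 F [-1.5 -0.7  0.9] M [-0.    0.09  0.01] w 0.0 j6 -0.94
a 65 F [0.5322 0.1024] yaw 63.3 row [-0.0099 -0.0027  0.    ] -0.0278
a 65 F [0.5349 0.101 ] yaw 63.3 row [-0.0158 -0.0022  0.    ] -0.0278
a 70 F [0.536  0.0989] yaw 68.3 row [-0.02   -0.0046  0.    ] -0.0556
a 70 F [0.5388 0.0978] yaw 68.3 row [-0.0259 -0.0036  0.    ] -0.0556
a 75 F [0.5401 0.0957] yaw 73.3 row [-0.0302 -0.0057  0.    ] -0.0833
a 75 F [0.5429 0.0949] yaw 73.3 row [-0.036  -0.0041  0.    ] -0.0833
a 80 F [0.5444 0.093 ] yaw 78.3 row [-0.0405 -0.0058  0.    ] -0.1111
a 80 F [0.5473 0.0924] yaw 78.3 row [-0.0461 -0.0038  0.    ] -0.1111
```

Call:
step_arm:
  moves: [-0.01, -0.0027, 0, -0.028, 1, -0.02, -0.0046, 0, -0.0556, 1, -0.02, -0.0046, 0, -0.0556, 1]

```text
clock: 13.25
position: [0.5349, 0.0984, 0.0776]
ee_rot: [-0.001, 0.193, 0.981, -0.0]
contact_force: [-2.9, -0.5, 1.0]
width: -0.0001
```

Call:
step_arm:
  moves: [-0.01, -0.001, 0, -0.028, 1, -0.01, -0.001, 0, -0.028, 1]

```text
clock: 13.45
position: [0.54, 0.0961, 0.0776]
ee_rot: [0.0, 0.15, 0.989, -0.0]
contact_force: [-0.6, 0.4, 0.0]
width: 0.0001
```

```bash
python3 - <<'E'
from arm import *
s,M=st(); C=np.array([.5401,.0957,.077])
for th,g in ((80,0),(80,-3),(85,-2),(85,-5),(90,-3),(95,-3),(95,-6)): row('a',th,g,C,ideal(73.3),73.3)
E
```

```text
t 13.45 p [0.54   0.0961 0.0776] yaw 72.79 tilt 0.02 F [-0.6  0.4  0. ] M [-0.05  0.18  0.04] w 0.0001 j6 -1.22
a 80 F [0.5444 0.093 ] yaw 78.3 row [-0.0098 -0.0027  0.    ] -0.0278
a 80 F [0.5473 0.0924] yaw 78.3 row [-0.0158 -0.0022  0.    ] -0.0278
a 85 F [0.551  0.0904] yaw 83.3 row [-0.0238 -0.004   0.    ] -0.0556
a 85 F [0.5539 0.09  ] yaw 83.3 row [-0.0298 -0.0029  0.    ] -0.0556
a 90 F [0.5567 0.0886] yaw 88.3 row [-0.0359 -0.0041  0.    ] -0.0833
a 95 F [0.5616 0.0873] yaw -266.7 row [-0.0461 -0.0038  0.    ] -0.1111
a 95 F [0.5646 0.0874] yaw -266.7 row [-0.0517 -0.0017  0.    ] -0.1111
```

Call:
step_arm:
  moves: [-0.01, -0.0027, 0, -0.028, 1, -0.02, -0.004, 0, -0.0556, 1, -0.0238, -0.004, 0, -0.0556, 1]

```text
clock: 13.75
position: [0.5513, 0.0908, 0.0776]
ee_rot: [0.001, 0.063, 0.998, -0.0]
contact_force: [-1.2, -0.3, -0.6]
width: 0.0001
```

Call:
step_arm:
  moves: [-0.012, -0.001, 0, -0.028, 1, -0.012, -0.001, 0, -0.028, 1]

```text
clock: 13.95
position: [0.5534, 0.0894, 0.0767]
ee_rot: [-0.004, 0.019, 1.0, -0.0]
contact_force: [-7.2, -0.9, 2.1]
width: 0.0002
```

```bash
python3 - <<'E'
from arm import *
s,M=st()
b=grab('side'); cv2.imwrite('pics/c8.png',cv2.resize(b['frame'][215:290,170:260],None,fx=6,fy=6,interpolation=cv2.INTER_CUBIC))
E
```

```text
t 13.95 p [0.5534 0.0894 0.0767] yaw 87.82 tilt 0.42 F [-7.2 -0.9  2.1] M [-0.22  1.05 -0.05] w 0.0002 j6 -1.5
```

View pics/c8.png

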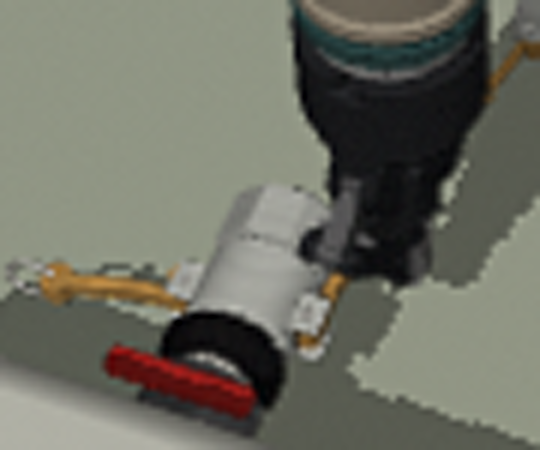

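Call:
step_arm:
  moves: [-0.006, 0, 0, 0, 1, -0.006, 0, 0, 0, 1]

```text
clock: 14.2
position: [0.5541, 0.0892, 0.0764]
ee_rot: [-0.006, 0.02, 1.0, -0.001]
contact_force: [-9.8, -2.0, 3.9]
width: -0.0002
```

Call:
step_arm:
  moves: [-0.004, 0, 0, 0, 1, -0.004, 0, 0, 0, 1]

```text
clock: 14.4
position: [0.5547, 0.089, 0.0762]
ee_rot: [-0.007, 0.019, 1.0, -0.001]
contact_force: [-12.6, -3.0, 4.9]
width: 0.0005
```

```bash
python3 - <<'E'
from arm import *
st()
E
```

```text
t 14.4 p [0.5547 0.089  0.0762] yaw 87.77 tilt 0.84 F [-12.6  -3.    4.9] M [-0.38  1.91 -0.1 ] w 0.0005 j6 -1.5
```

Call:
step_arm:
  moves: [-0.004, 0, 0, 0, 1, -0.004, 0, 0, 0, 1]

```text
clock: 14.6
position: [0.5554, 0.0889, 0.0758]
ee_rot: [-0.009, 0.019, 1.0, -0.001]
contact_force: [-13.0, -2.9, 2.6]
width: -0.0002
```

Call:
step_arm:
  moves: [-0.004, 0, 0, 0, 1, -0.004, 0, 0, 0, 1]

```text
clock: 14.8
position: [0.5561, 0.0888, 0.0753]
ee_rot: [-0.01, 0.019, 1.0, -0.001]
contact_force: [-15.1, -2.6, 3.4]
width: -0.0001
```

```bash
python3 - <<'E'
from arm import *
st()
b=grab('side');x0,y0=200,240
f=b['frame'].astype(int); m=((f[...,2]-f[...,0]>45)&(f[...,1]>60)); v,u=np.nonzero(m[255:285,205:250]); 
k=u+205>216
print(sorted(zip((v+255)[k].tolist(),(u+205)[k].tolist())))
pin=np.array([.5739,.144,.075])
for th in (60,70,80,90,95): e=plan('a',th,0)[0]; print(th,proj(b,pin).round(1),proj(b,[*(pin[:2]+ (e-pin[:2])*.5),.0805]).round(1),proj(b,[*e,.0805]).round(1))
E
```

```text
t 14.8 p [0.5561 0.0888 0.0753] yaw 87.77 tilt 1.16 F [-15.1  -2.6   3.4] M [-0.41  2.37 -0.07] w -0.0001 j6 -1.5
[(260, 225), (261, 224), (261, 225), (261, 226), (262, 224), (262, 225), (262, 226), (263, 224), (263, 225), (264, 224), (264, 225), (271, 220), (271, 221), (271, 222), (272, 220), (272, 221), (272, 222)]
60 [220.2 270.6] [229.6 264. ] [238.8 258.6]
70 [220.2 270.6] [228.4 262.7] [236.5 256.1]
80 [220.2 270.6] [226.9 261.6] [233.6 254. ]
90 [220.2 270.6] [225.3 260.8] [230.4 252.4]
95 [220.2 270.6] [224.4 260.5] [228.7 251.8]
```

Call:
step_arm:
  moves: [-0.005, 0, 0, 0, 1, -0.005, 0, 0, 0, 1]

```text
clock: 15.05
position: [0.5567, 0.0887, 0.0749]
ee_rot: [-0.012, 0.019, 1.0, -0.001]
contact_force: [-17.4, -2.2, 5.1]
width: -0.0004
```

Call:
step_arm:
  moves: [-0.005, 0, 0, 0, 1, -0.005, 0, 0, 0, 1]

```text
clock: 15.25
position: [0.5573, 0.0886, 0.0747]
ee_rot: [-0.014, 0.019, 1.0, -0.001]
contact_force: [-21.9, -2.3, 4.8]
width: -0.0001
```

```bash
python3 - <<'E'
from arm import *
st()
E
```

```text
t 15.25 p [0.5573 0.0886 0.0747] yaw 87.77 tilt 1.63 F [-21.9  -2.3   4.8] M [-0.43  3.36 -0.12] w -0.0001 j6 -1.5
```

Call:
step_arm:
  moves: [0.03, 0, 0, 0, 1, 0.07, 0, 0, 0, 1, 0.13, 0, -0.03, 0, 1, 0.14, 0, -0.12, 0, 1, 0.14, 0, -0.2, 0, 1]

```text
clock: 15.75
position: [0.4993, 0.0919, 0.1785]
ee_rot: [-0.0, 0.019, 1.0, 0.0]
contact_force: [1.0, 0.7, 0.3]
width: 0.0002
```

```bash
python3 - <<'E'
from arm import *
st()
b=grab('side'); a=grab('top')
c=np.hstack([cv2.resize(d['frame'][y:y+60,x:x+80],(400,300),interpolation=cv2.INTER_CUBIC) for d,x,y in((b,170,225),(a,125,160))])
cv2.imwrite('pics/c9.png',c)
E
```

```text
t 15.75 p [0.4993 0.0919 0.1785] yaw 87.77 tilt 0.03 F [1.  0.7 0.3] M [-0.01 -0.03 -0.01] w 0.0002 j6 -1.49
```

View pics/c9.png

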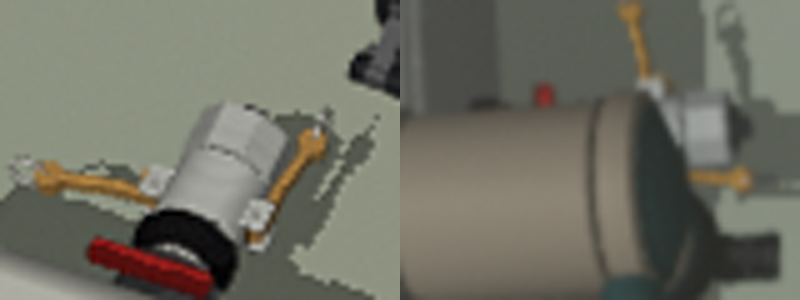

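```bash
cat > ang.py <<'E'
from arm import *
b=grab('side'); a=grab('top')
for nm,d,(x,y,w,h) in(('side',b,(170,240,70,45)),('top',a,(158,155,50,60))):
    s=d['frame'][y:y+h,x:x+w]; f=cv2.resize(s,None,fx=4,fy=4,interpolation=cv2.INTER_LINEAR).astype(int)
    m=((f[...,2]-f[...,0]>50)&(f[...,1]-f[...,0]>18)&(f[...,2]-f[...,1]<75)).astype(np.uint8)
    for c in cv2.findContours(m,0,1)[0]:
        if cv2.contourArea(c)<60: continue
        mm=np.zeros_like(m); cv2.drawContours(mm,[c],-1,1,-1); v,u=np.nonzero(mm)
        P=np.array([onz(d,(i+.5)/4-.5+x,(j+.5)/4-.5+y,.078)[:2] for i,j in zip(u,v)]); mu=P.mean(0); ev=np.linalg.svd(P-mu,full_matrices=False)[2][0]
        pr=(P-mu)@ev; print(nm,len(P),'mean',mu.round(4),'dir',np.degrees(np.arctan2(ev[1],ev[0])).round(1)%180,'ends',(mu+ev*pr.min()).round(4),(mu+ev*pr.max()).round(4))
E
python3 ang.py
```

```text
side 1340 mean [0.6629 0.1547] dir 11.0 ends [0.6894 0.1599] [0.6263 0.1477]
side 841 mean [0.5693 0.1001] dir 84.5 ends [0.5674 0.0798] [0.5719 0.1266]
top 429 mean [0.5716 0.096 ] dir 84.6 ends [0.5702 0.0812] [0.5736 0.1172]
top 505 mean [0.6687 0.1543] dir 13.699999999999989 ends [0.6886 0.1591] [0.6405 0.1474]
```

Arm a isn't fully shut: both views show it about 10° short of its stop, at about 84°. I'll press it again, this time watching the bar angle under load.

```bash
cat > bar.py <<'E'
from arm import *
def bar():
    b=grab('side'); f=b['frame'].astype(int); m=((f[...,2]-f[...,0]>45)&(f[...,1]>60))
    o=[]
    for r in range(256,268):
        u=np.flatnonzero(m[r,216:245])+216
        if len(u): o.append((r,round(u.mean(),1),len(u)))
    print(o)
E
python3 - <<'E'
from bar import *
bar(); go(.535,.0875,.077,88)
E
```

```text
[(256, np.float64(231.5), 6), (257, np.float64(229.0), 3), (258, np.float64(228.5), 2), (259, np.float64(228.0), 3), (260, np.float64(227.0), 3), (261, np.float64(226.0), 3), (262, np.float64(226.0), 3), (263, np.float64(225.0), 3), (264, np.float64(224.5), 2), (265, np.float64(225.0), 1)]
t 16.0 p [0.5008 0.0917 0.1775] yaw 87.89 tilt 0.07 F [ 0.3 -0.5  0.5] M [-0.01  0.   -0.03] w -0.0 j6 -1.49
row [-0.0684 -0.0059  0.201 ] -0.0006
```

Call:
step_arm:
  moves: [-0.03, -0.006, 0.09, 0, 1, -0.05, -0.006, 0.16, 0, 1, -0.065, -0.006, 0.2, 0, 1, -0.068, -0.006, 0.201, 0, 1, -0.09, -0.006, 0.201, 0, 1]

```text
clock: 16.5
position: [0.5437, 0.087, 0.0756]
ee_rot: [-0.002, 0.018, 1.0, -0.0]
contact_force: [0.7, -1.1, 0.5]
width: 0.0002
```

Call:
step_arm:
  moves: [-0.01, 0, 0, 0, 1, -0.018, 0, 0, 0, 1, -0.026, 0, 0, 0, 1, -0.026, 0, 0, 0, 1]

```text
clock: 16.9
position: [0.5543, 0.0858, 0.0767]
ee_rot: [-0.005, 0.017, 1.0, -0.001]
contact_force: [-7.9, -2.6, 1.3]
width: -0.0003
```

```bash
python3 - <<'E'
from bar import *
st();bar()
E
```

```text
t 16.9 p [0.5543 0.0858 0.0767] yaw 88.04 tilt 0.54 F [-7.9 -2.6  1.3] M [-0.43  1.25 -0.05] w -0.0003 j6 -1.51
[(259, np.float64(226.0), 1), (260, np.float64(226.0), 3), (261, np.float64(225.5), 2), (262, np.float64(225.0), 3), (263, np.float64(224.5), 2), (264, np.float64(224.5), 2)]
```

Call:
step_arm:
  moves: [0.02, 0, 0, 0, 1, 0.06, 0, 0, 0, 1, 0.1, 0, 0, 0, 1, 0.12, 0.0, -0.1, 0, 1, 0.12, 0, -0.2, 0, 1]

```text
clock: 17.45
position: [0.4962, 0.0889, 0.1768]
ee_rot: [-0.001, 0.017, 1.0, 0.0]
contact_force: [2.3, 0.5, 0.2]
width: 0.0
```

Call:
step_arm:
  moves: [0.1, -0.1, -0.1, 0, 1, 0.2, -0.2, -0.1, 0, 1, 0.2, -0.3, -0.1, 0, 1, 0.2, -0.4, -0.1, 0, 1, 0.2, -0.4, -0.1, 0, 1]

```text
clock: 17.95
position: [0.3917, -0.1097, 0.228]
ee_rot: [0.003, 0.017, 1.0, -0.001]
contact_force: [1.2, -0.8, 0.5]
width: -0.0002
```

```bash
python3 - <<'E'
from bar import *
st();bar()
a=grab('top');b=grab('side')
c=np.hstack([cv2.resize(d['frame'][y:y+75,x:x+50],(400,600),interpolation=cv2.INTER_CUBIC) for d,x,y in((a,158,148),(b,190,220))])
cv2.imwrite('pics/c10.png',c)
E
python3 ang.py
```

```text
t 17.95 p [ 0.3917 -0.1097  0.228 ] yaw 88.04 tilt 0.38 F [ 1.2 -0.8  0.5] M [-0.01 -0.08  0.02] w -0.0002 j6 -1.98
[(256, np.float64(231.0), 5), (257, np.float64(229.0), 3), (258, np.float64(228.0), 3), (259, np.float64(228.0), 3), (260, np.float64(227.0), 3), (261, np.float64(226.0), 3), (262, np.float64(225.5), 2), (263, np.float64(225.0), 3), (264, np.float64(224.5), 2), (265, np.float64(225.0), 1)]
side 1301 mean [0.6621 0.1556] dir 12.099999999999994 ends [0.6883 0.1613] [0.6263 0.1479]
side 816 mean [0.5695 0.0994] dir 84.6 ends [0.5676 0.0785] [0.5721 0.1263]
top 487 mean [0.5721 0.1003] dir 84.5 ends [0.5704 0.082 ] [0.5748 0.1276]
top 504 mean [0.6691 0.1545] dir 13.599999999999994 ends [0.6886 0.1592] [0.6404 0.1476]
```

View pics/c10.png

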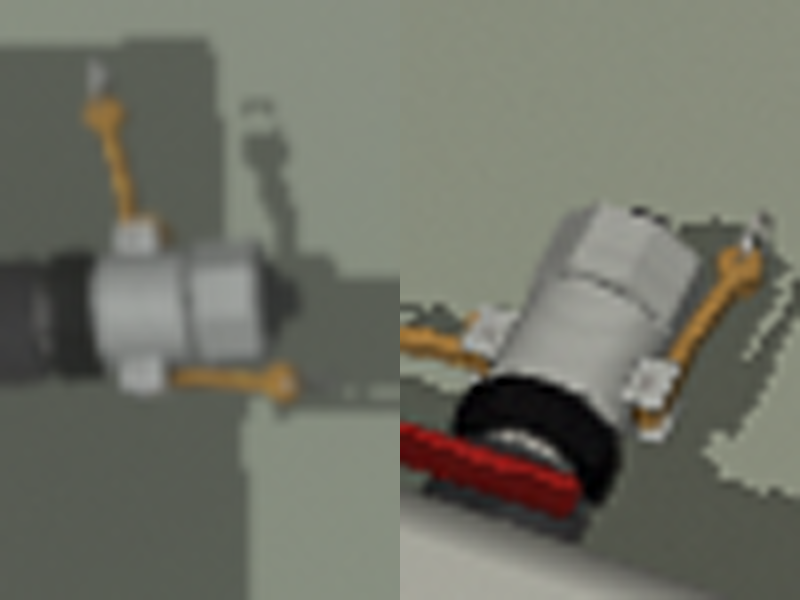

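Against the coupling's own axis, arm a lies about 6° from parallel and arm b leans about 11° to the mouth. That makes arm a's swing about 94°, so it does look shut. I'll close arm b the same way and compare the two for symmetry.

```bash
python3 - <<'E'
from arm import *
s,M=st(); y0=np.degrees(np.arctan2(M[1,1],M[0,1]))
row('b',-4,10,s['position'],M,y0,z=.18)
E
```

```text
t 18.2 p [ 0.3922 -0.1077  0.2267] yaw 87.96 tilt 0.15 F [-1.3  0.1 -0.7] M [ 0.01 -0.07  0.02] w -0.0002 j6 -1.98
b -4 F [0.6764 0.187 ] yaw 12.3 row [-0.5469  0.6092  0.0949] 0.4204
```

Call:
step_arm:
  moves: [-0.547, 0.609, 0.05, 0.42, 1, -0.547, 0.609, 0.05, 0.42, 1, -0.547, 0.609, 0.05, 0.42, 1, -0.547, 0.609, 0.05, 0.42, 1, -0.547, 0.609, 0.05, 0.42, 1]

```text
clock: 18.7
position: [0.5509, 0.0593, 0.2123]
ee_rot: [0.0, 0.353, 0.936, 0.0]
contact_force: [-0.2, -0.2, 0.2]
width: -0.0002
```

```bash
python3 - <<'E'
from arm import *
s,M=st(); y0=np.degrees(np.arctan2(M[1,1],M[0,1]))
row('b',-4,10,s['position'],M,y0,z=.18)
E
```

```text
t 18.7 p [0.5509 0.0593 0.2123] yaw 48.64 tilt 0.06 F [-0.2 -0.2  0.2] M [-0.02 -0.01  0.05] w -0.0002 j6 -0.87
b -4 F [0.6764 0.187 ] yaw 12.3 row [-0.0197  0.3574  0.065 ] 0.2019
```

Call:
step_arm:
  moves: [-0.02, 0.357, 0.065, 0.202, 1, -0.02, 0.357, 0.065, 0.202, 1, -0.02, 0.357, 0.065, 0.202, 1, -0.02, 0.357, 0.065, 0.202, 1, -0.02, 0.357, 0.065, 0.202, 1]

```text
clock: 19.2
position: [0.6766, 0.1898, 0.1773]
ee_rot: [-0.001, 0.625, 0.781, 0.001]
contact_force: [-0.6, -0.4, 0.6]
width: -0.0001
```

Call:
step_arm:
  moves: [0, 0, 0, 0, 1, 0, 0, 0, 0, 1]

```text
clock: 19.4
position: [0.6743, 0.1849, 0.1796]
ee_rot: [-0.0, 0.625, 0.781, -0.0]
contact_force: [0.7, -0.1, 0.4]
width: 0.0006
```

```bash
python3 - <<'E'
from arm import *
s,M=st(); y0=np.degrees(np.arctan2(M[1,1],M[0,1]))
row('b',-4,10,s['position'],M,y0,z=.077)
E
```

```text
t 19.4 p [0.6743 0.1849 0.1796] yaw 12.63 tilt 0.03 F [ 0.7 -0.1  0.4] M [0.05 0.02 0.  ] w 0.0006 j6 -0.05
b -4 F [0.6764 0.187 ] yaw 12.3 row [0.003  0.0052 0.2052] 0.0018
```

Call:
step_arm:
  moves: [0.003, 0.005, 0.08, 0, 1, 0.003, 0.005, 0.15, 0, 1, 0.003, 0.005, 0.2, 0, 1, 0.003, 0.005, 0.205, 0, 1, 0.003, 0.005, 0.205, 0, 1]

```text
clock: 19.9
position: [0.6769, 0.1851, 0.0776]
ee_rot: [-0.0, 0.626, 0.78, -0.0]
contact_force: [-0.3, 1.0, 0.3]
width: -0.0
```

```bash
python3 - <<'E'
from arm import *
s,M=st(); y0=np.degrees(np.arctan2(M[1,1],M[0,1]));C=s['position']
for t in(0,8,16,24,32): row('b',t,0,C,ideal(y0),y0)
C=np.array([*plan('b',32,0)[1],.077]); y0=plan('b',32,0)[2]; print()
for t in(38,44,50): row('b',t,0,C,ideal(y0),y0)
C=np.array([*plan('b',50,0)[1],.077]); y0=plan('b',50,0)[2]; print()
for t in(54,58,62,66): row('b',t,0,C,ideal(y0),y0)
E
```

```text
t 19.9 p [0.6769 0.1851 0.0776] yaw 12.45 tilt 0.01 F [-0.3  1.   0.3] M [-0.03  0.   -0.01] w -0.0 j6 -0.05
b 0 F [0.6805 0.1736] yaw 8.3 row [-0.024   0.0022  0.0013] 0.0231
b 8 F [0.6837 0.166 ] yaw 0.3 row [-0.0402  0.0051  0.0013] 0.0675
b 16 F [0.6858 0.158 ] yaw -7.7 row [-0.0567  0.0057  0.0013] 0.112
b 24 F [0.6867 0.1498] yaw -15.7 row [-0.073   0.004   0.0013] 0.1564
b 32 F [0.6865 0.1416] yaw -23.7 row [-0.089   0.      0.0013] 0.2009

b 38 F [0.6856 0.1355] yaw -29.7 row [-0.0119  0.0033  0.    ] 0.0333
b 44 F [0.6841 0.1295] yaw -35.7 row [-0.0241  0.0052  0.    ] 0.0667
b 50 F [0.6819 0.1237] yaw -41.7 row [-0.0364  0.006   0.    ] 0.1

b 54 F [0.6801 0.12  ] yaw -45.7 row [-0.0079  0.0023  0.    ] 0.0222
b 58 F [0.6781 0.1164] yaw -49.7 row [-0.0159  0.0041  0.    ] 0.0444
b 62 F [0.6758 0.113 ] yaw -53.7 row [-0.0241  0.0052  0.    ] 0.0667
b 66 F [0.6733 0.1097] yaw -57.7 row [-0.0323  0.0059  0.    ] 0.0889
```

Call:
step_arm:
  moves: [-0.024, 0.0022, 0, 0.023, 1, -0.04, 0.005, 0, 0.0675, 1, -0.0567, 0.0057, 0, 0.112, 1, -0.073, 0.004, 0, 0.156, 1, -0.089, 0, 0, 0.2, 1]

```text
clock: 20.4
position: [0.6889, 0.1417, 0.0806]
ee_rot: [0.001, 0.838, 0.546, 0.003]
contact_force: [0.3, 0.1, -0.7]
width: 0.0002
```

Call:
step_arm:
  moves: [-0.006, 0.0018, 0, 0.017, 1, -0.012, 0.0033, 0, 0.033, 1, -0.018, 0.0045, 0, 0.05, 1, -0.024, 0.0052, 0, 0.067, 1]

```text
clock: 20.8
position: [0.6864, 0.1297, 0.0806]
ee_rot: [0.001, 0.89, 0.456, 0.003]
contact_force: [0.4, -0.4, 0.4]
width: 0.0002
```

Call:
step_arm:
  moves: [-0.006, 0.0015, 0, 0.017, 1, -0.012, 0.0028, 0, 0.033, 1]

```text
clock: 21.0
position: [0.684, 0.124, 0.0806]
ee_rot: [0.001, 0.912, 0.409, 0.003]
contact_force: [1.3, -0.1, -0.3]
width: -0.0001
```

```bash
python3 - <<'E'
from bar import *
s,M=st()
E
python3 ang.py
```

```text
t 21.0 p [0.684  0.124  0.0806] yaw -41.67 tilt 0.36 F [ 1.3 -0.1 -0.3] M [ 0.06 -0.13  0.02] w -0.0001 j6 0.81
side 921 mean [0.5684 0.1002] dir 82.9 ends [0.5659 0.0799] [0.5718 0.1269]
side 358 mean [0.6491 0.1285] dir 141.7 ends [0.6614 0.1188] [0.6372 0.1379]
top 520 mean [0.5712 0.1014] dir 82.5 ends [0.5685 0.0813] [0.5747 0.1283]
top 167 mean [0.6465 0.1311] dir 136.2 ends [0.6543 0.1237] [0.6398 0.1375]
```

Call:
step_arm:
  moves: [-0.008, 0.001, 0.004, 0.022, 1, -0.016, 0.003, 0.006, 0.044, 1]

```text
clock: 21.3
position: [0.6793, 0.1173, 0.0765]
ee_rot: [0.001, 0.938, 0.346, 0.002]
contact_force: [0.9, 0.7, 0.5]
width: 0.0001
```

Call:
step_arm:
  moves: [-0.004, 0.001, 0, 0.011, 1, -0.008, 0.0023, 0, 0.022, 1]

```text
clock: 21.5
position: [0.6774, 0.1138, 0.0766]
ee_rot: [0.001, 0.95, 0.314, 0.003]
contact_force: [1.7, -0.2, 0.8]
width: -0.0002
```

Call:
step_arm:
  moves: [-0.004, 0.001, 0, 0.011, 1, -0.008, 0.0023, 0, 0.022, 1]

```text
clock: 21.7
position: [0.6756, 0.1105, 0.0768]
ee_rot: [0.001, 0.96, 0.281, 0.003]
contact_force: [2.9, 0.9, 0.1]
width: 0.0002
```

Call:
step_arm:
  moves: [-0.004, 0.001, 0, 0.011, 1, -0.008, 0.0023, 0, 0.022, 1]

```text
clock: 21.9
position: [0.6734, 0.1074, 0.0768]
ee_rot: [0.001, 0.969, 0.247, 0.004]
contact_force: [4.1, -0.4, -1.3]
width: -0.0003
```

```bash
python3 - <<'E'
from bar import *
s,M=st()
print(plan('b',70,0))
E
python3 ang.py
```

```text
t 21.9 p [0.6734 0.1074 0.0768] yaw -61.36 tilt 0.46 F [ 4.1 -0.4 -1.3] M [ 0.09 -0.59  0.06] w -0.0003 j6 1.13
(array([0.65433309, 0.09787137]), array([0.67062192, 0.10664201]), np.float64(-61.699999999999996))
side 77 mean [0.5712 0.1487] dir 173.6 ends [0.5757 0.1482] [0.5673 0.1491]
side 919 mean [0.5683 0.1007] dir 82.4 ends [0.5656 0.0803] [0.5719 0.1275]
side 566 mean [0.65   0.1093] dir 124.2 ends [0.6613 0.0928] [0.6359 0.1302]
top 541 mean [0.571  0.1009] dir 82.3 ends [0.5684 0.0813] [0.5746 0.1276]
top 188 mean [0.6428 0.1227] dir 119.9 ends [0.6485 0.1128] [0.6373 0.1322]
```

Call:
step_arm:
  moves: [-0.006, 0.001, 0, 0.011, 1, -0.01, 0.0023, 0, 0.022, 1]

```text
clock: 22.2
position: [0.6692, 0.1035, 0.0763]
ee_rot: [0.001, 0.977, 0.214, 0.003]
contact_force: [4.3, -0.3, 1.0]
width: 0.0003
```

Call:
step_arm:
  moves: [-0.006, 0.001, 0, 0.011, 1, -0.01, 0.0023, 0, 0.022, 1]

```text
clock: 22.4
position: [0.6639, 0.1004, 0.0759]
ee_rot: [0.0, 0.984, 0.18, 0.002]
contact_force: [2.0, -0.1, -0.2]
width: 0.0002
```

Call:
step_arm:
  moves: [-0.006, 0.001, 0, 0.011, 1, -0.01, 0.0023, 0, 0.022, 1]

```text
clock: 22.6
position: [0.6592, 0.0975, 0.0757]
ee_rot: [0.0, 0.989, 0.146, 0.002]
contact_force: [1.0, 0.0, -0.1]
width: 0.0
```

```bash
python3 - <<'E'
from bar import *
s,M=st()
print(plan('b',82,0))
E
python3 ang.py
```

```text
t 22.6 p [0.6592 0.0975 0.0757] yaw -73.22 tilt 0.19 F [ 1.   0.  -0.1] M [-0.07 -0.33  0.02] w 0.0 j6 1.32
(array([0.64350149, 0.09342901]), array([0.66125788, 0.09862134]), np.float64(-73.69999999999999))
side 87 mean [0.5712 0.1484] dir 173.0 ends [0.5756 0.1478] [0.5675 0.1488]
side 900 mean [0.5685 0.1007] dir 82.2 ends [0.5657 0.08  ] [0.572  0.1268]
side 630 mean [0.637 0.106] dir 103.8 ends [0.6418 0.0864] [0.6312 0.1294]
top 475 mean [0.5711 0.0983] dir 82.2 ends [0.5688 0.0812] [0.5742 0.1212]
top 96 mean [0.6369 0.1142] dir 101.0 ends [0.6356 0.1204] [0.6382 0.1072]
```

Call:
step_arm:
  moves: [-0.01, 0.001, 0, 0.022, 1, -0.016, 0.002, 0, 0.044, 1, -0.016, 0.002, 0, 0.044, 1]

```text
clock: 23.0
position: [0.6541, 0.0947, 0.076]
ee_rot: [-0.0, 0.997, 0.077, 0.004]
contact_force: [6.4, 1.5, -0.4]
width: 0.0002
```

Call:
step_arm:
  moves: [-0.006, 0.001, 0, 0.022, 1, -0.01, 0.001, 0, 0.03, 1, -0.01, 0.001, 0, 0.03, 1]

```text
clock: 23.3
position: [0.6532, 0.0932, 0.0769]
ee_rot: [0.0, 0.999, 0.031, 0.008]
contact_force: [11.8, -0.1, -1.8]
width: -0.0001
```

```bash
python3 - <<'E'
from bar import *
s,M=st()
E
python3 ang.py
```

```text
t 23.3 p [0.6532 0.0932 0.0769] yaw -86.47 tilt 0.96 F [11.8 -0.1 -1.8] M [-0.05 -1.89  0.04] w -0.0001 j6 1.55
side 81 mean [0.5708 0.1498] dir 178.3 ends [0.5753 0.1496] [0.5671 0.1499]
side 937 mean [0.5669 0.1018] dir 81.0 ends [0.5636 0.0812] [0.5711 0.1286]
side 691 mean [0.6322 0.1036] dir 96.1 ends [0.6344 0.0824] [0.6294 0.1293]
top 426 mean [0.569  0.0979] dir 81.2 ends [0.5667 0.0835] [0.5721 0.1181]
top 93 mean [0.6339 0.1089] dir 94.9 ends [0.6334 0.1147] [0.6345 0.1024]
top 156 mean [0.6352 0.0901] dir 72.9 ends [0.6373 0.0969] [0.633  0.0832]
```

Call:
step_arm:
  moves: [-0.006, 0, 0, 0, 1, -0.01, 0, 0, 0, 1, -0.01, 0, 0, 0, 1]

```text
clock: 23.7
position: [0.6521, 0.0928, 0.0776]
ee_rot: [0.0, 0.999, 0.031, 0.013]
contact_force: [18.4, -0.8, -3.9]
width: 0.0001
```

Call:
step_arm:
  moves: [-0.008, 0, 0, 0, 1, -0.008, 0, 0, 0, 1]

```text
clock: 23.9
position: [0.6513, 0.0926, 0.0783]
ee_rot: [0.0, 0.999, 0.031, 0.016]
contact_force: [23.8, 0.6, -7.5]
width: -0.0
```

```bash
python3 - <<'E'
from bar import *
s,M=st()
E
python3 ang.py | grep -v 'dir 17'
```

```text
t 23.9 p [0.6513 0.0926 0.0783] yaw -86.45 tilt 1.84 F [23.8  0.6 -7.5] M [-0.04 -3.79  0.14] w -0.0 j6 1.55
side 956 mean [0.5658 0.1027] dir 79.7 ends [0.562  0.0817] [0.5706 0.1293]
side 691 mean [0.6312 0.1031] dir 95.7 ends [0.6334 0.0815] [0.6287 0.1289]
top 397 mean [0.5671 0.0967] dir 77.9 ends [0.5644 0.0843] [0.5708 0.1141]
top 252 mean [0.6337 0.0958] dir 91.1 ends [0.6339 0.0838] [0.6334 0.1114]
```

Call:
step_arm:
  moves: [0.02, 0, 0, 0, 1, 0.05, 0, 0, 0, 1, 0.09, 0, 0, 0, 1, 0.11, 0, -0.1, 0, 1, 0.11, 0, -0.2, 0, 1]

```text
clock: 24.5
position: [0.6915, 0.0961, 0.1723]
ee_rot: [-0.0, 1.0, 0.031, -0.002]
contact_force: [1.2, 0.2, -0.1]
width: -0.0002
```

Call:
step_arm:
  moves: [0, 0.1, -0.1, 0, 1, 0, 0.2, -0.1, 0, 1, 0, 0.3, -0.1, 0, 1, 0, 0.4, -0.1, 0, 1, 0, 0.5, -0.1, 0, 1]

```text
clock: 25.0
position: [0.7053, -0.139, 0.2242]
ee_rot: [-0.0, 1.0, 0.031, 0.0]
contact_force: [1.2, -1.1, -0.1]
width: -0.0003
```

```bash
python3 ang.py; python3 - <<'E'
from bar import *
st()
a=grab('top');b=grab('side')
c=np.hstack([cv2.resize(d['frame'][y:y+75,x:x+50],(400,600),interpolation=cv2.INTER_CUBIC) for d,x,y in((a,158,148),(b,190,220))])
cv2.imwrite('pics/c11.png',c)
E
```

```text
side 863 mean [0.5686 0.1003] dir 83.6 ends [0.5664 0.0802] [0.5716 0.127 ]
side 711 mean [0.6356 0.1034] dir 102.5 ends [0.6397 0.0849] [0.6299 0.1289]
top 588 mean [0.5715 0.1003] dir 84.2 ends [0.5695 0.0805] [0.5744 0.1284]
top 515 mean [0.6373 0.1053] dir 100.9 ends [0.6322 0.1317] [0.6412 0.0852]
t 25.1 p [ 0.7053 -0.1449  0.2231] yaw -86.84 tilt 0.23 F [0.4 0.7 0. ] M [ 0.03 -0.01 -0.03] w 0.0001 j6 1.22
```

```bash
python3 - <<'E'
from h import *
a=grab('top')
for n in('c10','c11'):
    g=cv2.cvtColor(cv2.imread(f'pics/{n}.png'),cv2.COLOR_BGR2GRAY).astype(int)
    for r in(275,300,325):
        p=g[r,:400]; d=p[4:]-p[:-4]; R=np.argmin(d[230:300])+232; L=np.argmax(d[70:120])+72
        print(n,r,'mouth/tail px',L,R,[onz(a,c/8-.5+158+.06,r/8-.5+148,.09)[1].round(4) for c in(L,R)])
E
```

```text
c10 275 mouth/tail px 92 252 [np.float64(0.1598), np.float64(0.0956)]
c10 300 mouth/tail px 91 252 [np.float64(0.1601), np.float64(0.0956)]
c10 325 mouth/tail px 92 259 [np.float64(0.1597), np.float64(0.0928)]
c11 275 mouth/tail px 91 252 [np.float64(0.1602), np.float64(0.0956)]
c11 300 mouth/tail px 91 259 [np.float64(0.1601), np.float64(0.0928)]
c11 325 mouth/tail px 92 259 [np.float64(0.1597), np.float64(0.0928)]
```

```bash
python3 -c "
from h import *
st(); print(job.sign_off())"
```

```text
t 25.25 p [ 0.7053 -0.1372  0.2232] yaw -86.54 tilt 0.1 F [0.5 0.1 0.6] M [-0.    0.06 -0.01] w 0.0002 j6 1.22
the job is handed in; nothing more can be done
None
```

The coupling is fully home on the adaptor, and both cam arms are shut as far as they would go. I signed off at 25 s with the robot clear of everything.

**What I did:** I used the larger aluminium coupling. It went on until the gasket bottomed out, at about 13.5 N measured. I then swung arm a shut, and arm b after it, pressing each against a firm stop. Peak readings were about 22 N on arm a and 24 N on arm b, all sampled between moves.

**Last checks:**
- **Seating:** the mouth and tail are where they were when fully home, to within about 1–2 mm.
- **Arms:** they lie evenly, about 8–9° off the coupling's axis on each side, and stayed there after I let go.

**What disagreed or was not confirmed:**
- **Arm angle:** the images put each arm's swing at about 92° ± 2.5°, against 95° at the stop. I called them shut because further pressing met firm resistance and their resting positions matched.
- **Closing push:** the readings showed only about 3–4 N before the arms went over centre, well under the 15 N you gave. Short peaks between readings may have been missed.
- **Play while pressing:** the coupling turned by a few degrees under the push on the arms, then came back in line.
- **Final look:** the picture limit was reached, so my last check was by measurement only. I did not look again at the hammer, cutter or glue jar, though nothing suggested they were touched.

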